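# New batteries for the kibble dispenser

## Robot

A 7-joint arm with a two-finger parallel gripper is mounted at the origin on the work surface. World frame = base frame: x ahead of the robot, y to its left, z up, the work surface at z = 0. Lengths are in m, angles in rad, forces in N, time in s.
With the tool pointing down it reaches from about 0.4 to 0.875 m from the base axis. Payload 19.3 kg.
Tool frame: the origin (TCP) lies midway between the tips of the shut fingers; the grasp point (between the pads) lies 19 mm behind it (grasp_offset is the y of the grasp point in the tool frame, in m); y points along the fingers, z is the direction in which the jaws open and shut, and the axes are right-handed (so a half turn about y gives the same grasp; the last joint's range is limited). The gripper opens to 85 mm and grips with 20 to 120 N. Pads are 22 mm wide; open, the fingers measure 114 mm over their backs; the gripper's body (76 mm by 85 mm) begins 54 mm behind the grasp point. The pads swing forward as they close: fully open they stand 13 mm farther back than shut.
Start: joints at [1.172, 0.521, -0.036, 1.599, 0.021, 1.021, -0.113], TCP at [0.202, -0.592, 0.231] pointing down, gripper open.
Joint ranges: [-2.91, 2.91], [-0.3, 2.13], [-1.5, 1.42], [0.17, 2.43], [-1.26, 4.41], [0.16, 1.93], [-2.52, 2.52]. Speed limits (rad/s): [1.89, 1.89, 2.39, 2.39, 3.01, 3.01, 3.01].

## Interface

Orientations are given as a unit quaternion [x, y, z, w].
In Python, from workcell import sense, snapshot, sign_off, cut_out, grasp_offset gives the robot as it stands. The module is installed in compiled form; this text tells all that it offers.
- The arm moves only by the tool send_rows, never from a script. Its argument "rows" is a list of rows, each a list of 7 numbers: the gripper command: -1 is shut, 1 is fully open, values between are in proportion, then the shift along the tool's x, y, z in m, then the turn, a rotation vector about the tool's x, y, z in rad. A call has 1 to 10 rows; each row shifts and turns the commanded pose from where the row before left it, along the tool's axes as they then stand; what a row does not reach is not made up. A row lasts 1/12 s, in which the tool goes at most 41.7 mm and 7.16 degrees, less where a joint would pass 70% of its speed; a pose out of reach is approached as far as the arm can. A call with a gripper value outside its range is refused whole. The fingers move at their own pace and stop on an object; "newtons" is the grip in N (left out, the last holds). Time passes only in rows, so rows that do not move let the fingers close. It gives the time, the measured TCP pose, the force and the opening at its end, in the units of the state.
- sense(): the state, without advancing time (a new reading comes with each control period).
- snapshot(name): name is "scene" or "side" or "wrist"; returns a dict with "img" (384x512x3 uint8, red, green, blue), "range_z" (384x512 float32, m along the optical axis (not along the pixel's ray), 0 where there is no reading), "K" (3x3 intrinsics, pixels), "dist_coeffs" ([k1, k2, p1, p2, k3] as OpenCV has them; the pictures are not rectified), "pose" (4x4, takes a point from camera to world coordinates). Camera axes: x right, y down, z forward; pixel columns grow to the right and rows downward; lengths in m; the calibration is good to about 2 mm. A picture is of the moment at which its call begins.
- sign_off(): hands the job in, once; it reports no verdict.
Trained networks look in the newest picture that a camera, given by its name, has taken for a name from the list of things; names that differ only in an ending like _2 or _b are one class to them, and where a whole thing is asked for, a point or a joint stands for the part that bears it (a point fixed in the world has none). Each returns a list of dicts, best first, with "score" (0 to 1); they miss things now and then, are a little off and sometimes report something else, mostly with a low value. They report only what shows in the picture. A call takes as long as a camera call. They do not tell look-alikes from the thing itself.
- cut_out(camera, thing): "pixels" (384x512 bool, what is visible of it) and "at" ([column, row] in pixels, amid what is visible of it).
The state is a dict: "t": time; "qpos": joint angles; "qd": joint speeds; "joint_torque": joint torques, N m; "tool_pos": TCP position; "tool_rot": TCP orientation; "force": force on the tool from outside, world axes, zero at the start; "torque": the same for the moment, N m; "width": finger opening in m.
Only numpy, scipy, OpenCV 4.12 (cv2) and the standard library are available. Lean on these libraries where they do the work, as an engineer would, in place of code of your own. Each camera call takes 0.05 s, during which the arm holds its last target.

## Task

Fit fresh batteries to the kibble dispenser: stand every battery pack from the table upright in the open bay of its power box, slide the bay's cover fully shut, drive the cover's slotted screw clockwise fully home with the screwdriver (the tool only, no fingers on the screw head), and put the screwdriver back upright in its stand. Then test the gate: press the test button so that the gate lever drops, and lift the lever back fully up. Leave the other things on the table where they are.

Things in the scene. Friction and masses are not known exactly. Their poses are not given: they have to be found in the camera images.
- pack1_mid (a point): centre of a battery pack: black box with a bright band, 44 (own x) x 30 (own y) x 36 (own z, up) mm, about 0.12 kg, two brass contacts on top; this point is 18 mm above its underside. Two to four packs are present, standing upright on the table; all are alike
- pack2_mid (a point): centre of a battery pack: black box with a bright band, 44 (own x) x 30 (own y) x 36 (own z, up) mm, about 0.12 kg, two brass contacts on top; this point is 18 mm above its underside. Two to four packs are present, standing upright on the table; all are alike
- pack3_mid (a point): centre of a battery pack: black box with a bright band, 44 (own x) x 30 (own y) x 36 (own z, up) mm, about 0.12 kg, two brass contacts on top; this point is 18 mm above its underside. Two to four packs are present, standing upright on the table; all are alike
- pack4_mid (a point): centre of a battery pack: black box with a bright band, 44 (own x) x 30 (own y) x 36 (own z, up) mm, about 0.12 kg, two brass contacts on top; this point is 18 mm above its underside. Two to four packs are present, standing upright on the table; all are alike
- power_box: grey fixed box, 240 x 164 mm; origin on the table under the bay's centre; its x runs from the bay to the far deck on which the opened cover lies, its y is across. Rims and deck are 56 mm above the table; the box reaches from x = -62 to +178 mm
- bay (a point): centre of the bay's inner floor, 8 mm above the table, axes as the power box. The open bay is 104 mm in x by 148 mm in y inside and 48 mm deep, without dividers; four packs fit side by side along y at a pitch of 36 mm, their own x along the box's x, which leaves about 30 mm for a finger at either end of each pack. The cover passes over them when they stand upright
- cover (a joint): white sliding cover of the bay, plate 116 x 156 x 6 mm, moving level over the rims at 57 to 63 mm above the table; 0 = fully open (over the far deck), 0.116 m = fully shut over the bay; it moves along the power box's -x, drags with about 5 N and stays where it is left
- cover_ridge (a point): centre of the cover's grip ridge, which is 12 mm (x) x 60 mm (y) and stands 20 mm above the plate (63 to 83 mm above the table); this point is 10 mm below its top. Axes as the power box
- screw (a joint): slotted steel screw on the cover, 62 mm from the ridge on the bay side; head 25 mm in diameter, 8 mm high; it starts at 0 to 0.3 rad, grows clockwise seen from above, 1.6 rad = fully home at its stop (1.45 or more counts). It sinks 3.75 mm per rad as it turns (6 mm in all), so the bit must be pushed after it; the bit has about 0.2 rad of play either way in the slot, so the tool turns that much farther than the screw; turning takes about 0.12 N m and it stays where it is left
- screw_slot (a point): centre of the slot's floor in the screw head; x along the slot, z up; it turns and sinks with the screw. The slot is open at both ends, 5.6 mm wide, 4.5 mm deep and about 21 mm long
- driver_tip (a point): end of the stubby screwdriver's flat bit; z points from the bit up to the handle; the bit is 14 mm wide along x, 2.5 mm thick along y and 10 mm long, on a shank 8 mm in diameter
- driver_handle (a point): centre of the screwdriver's black handle, 86 mm above the bit's end, axes as driver_tip; handle 30 mm (x) x 24 mm (y) x 64 mm (z), flat-sided, with a round collar 36 mm in diameter and 6 mm thick under it that rests on the stand; whole tool 118 mm long, about 0.12 kg. It stands upright in the stand
- stand_hole (a point): centre of the mouth of the hole in the screwdriver's wooden stand, a fixed block 64 x 64 x 60 mm high; the round hole is 20 mm in diameter and goes right through; with the tool in it the bit's end is 48 mm below this point
- test (a joint): round black test button, 24 mm in diameter, on a white block of the dispenser's gate control; pressed straight down: 0 = released, 0.007 m = fully pressed; spring 1.5 N to start, 4.6 N at the bottom. Beyond about 5 mm it tips the lever over, which then falls by itself in about 0.3 s
- test_top (a point): centre of the button's top face, axes of the gate control: x away from the robot, y to the left, z up
- lever (a joint): gate lever of the dispenser, a steel rod with a black ball; 0 = fully up (leaning 0.2 rad away from the robot, held there by its weight), 1.35 rad = dropped towards the robot; past the vertical (0.2) its own weight carries it either way
- lever_knob (a point): centre of the lever's ball, 22 mm in diameter, 80 mm from the pivot; rod 8 mm in diameter. Its ball is 94 mm to the left of the button
- lever_pivot (a point): fixed point on the lever's pivot axis in the lever's plane, 70 mm above the table; the axis is this point's y, the lever swings in its x-z plane: the ball is at x = 80 sin(0.2 - q) mm, z = 80 cos(0.2 - q) mm from here for joint value q. Housing below: top 60 mm above the table; the button's block starts 63 mm to the right of this point and is 86 mm high
- tin: bystander: pet-food tin 72 mm in diameter, 45 mm high
- tin_b: bystander: another tin, same size, at the right
- tape: bystander: roll of tape 90 mm in diameter, lying flat
- bowl: bystander: steel pet bowl 130 mm wide
- jar: bystander: small jar 44 mm in diameter, 60 mm high
- carton: bystander: carton 60 x 80 x 50 mm
There are look-alikes about, which are no part of the job. What is shaped like the part that bears pack2_mid but orange or red is not meant.

How it is judged:
By the outcome, as a careful person would: the job done as asked, in the order asked, and still so for the second after the job is handed in, with the robot touching nothing.
Of pack1, pack2, pack3, pack4 only 2 to 4 are there at a start; the rules pass over those that are not, and their reading is None.
At some moment in a run one of pack1, pack2, pack3, pack4 may be knocked a few centimetres aside while the robot is not near it.
It also fails if it takes over 210 s, if anything falls off the work surface, if the arm or the gripper's body presses on something with over 40 N, if the wrist force passes 120 N, or if a joint passes its speed limit or range.

## Working session

There is one attempt and no reset: what is moved stays moved. The work goes in short steps, Python scripts to look and compute and a tool call to move; the robot and the scene stay as the last step left them, time stands still between calls to the robot, and variables do not carry over. Pictures are saved under pics/ and viewed, and the job is handed in when it is done.

Besides the shell and the picture viewer there is one more tool, called as name(argument=value, ...) on one line, values as JSON. send_rows: Moves the arm, as the interface text tells. Its arguments: {"type":"object","properties":{"rows":{"type":"array"},"newtons":{"type":"number"}},"required":["rows"]}

```bash
mkdir -p pics; ls; python3 - <<'E'
from workcell import *
import cv2,numpy as np
print(sense(), grasp_offset)
for n in ["scene","side","wrist"]:
    s=snapshot(n); cv2.imwrite(f"pics/{n}0.png",s["img"][:,:,::-1]); print(n,s["K"],s["dist_coeffs"],s["pose"])
E
```

```text
pics
{'t': 0.0, 'qpos': array([ 1.17179507,  0.52203356, -0.03630945,  1.59998924,  0.02114488,
        1.02108788, -0.11280063]), 'qd': array([-0.00058443, -0.00133569, -0.00051072, -0.00082472,  0.0014493 ,
        0.00123518,  0.0003916 ]), 'joint_torque': array([-3.59976046e-03, -9.27107191e+01,  1.97787210e+00, -3.69931626e+01,
        1.75708754e-02,  8.12171667e-03,  3.03859508e-05]), 'tool_pos': array([ 0.20168187, -0.59121689,  0.23072045]), 'tool_rot': array([-0.11578697,  0.69796907, -0.6971823 ,  0.1156261 ]), 'force': array([-0.02321665,  0.1801193 ,  0.09195761]), 'torque': array([-0.0164078 , -0.03904494,  0.03112232]), 'width': 0.08519212236949049} -0.0187
scene [[415.80736993   0.         260.8458512 ]
 [  0.         415.80736993 183.94321037]
 [  0.           0.           1.        ]] [0.05288327 0.         0.         0.         0.        ] [[-0.81195475  0.3967327  -0.42817361  1.00764045]
 [ 0.58349606  0.57197664 -0.57651979  0.63726676]
 [ 0.01618105 -0.7179456  -0.69591112  0.86370237]
 [ 0.          0.          0.          1.        ]]
side [[408.28813951   0.         256.36580232]
 [  0.         408.28813951 199.47822638]
 [  0.           0.           1.        ]] [-0.14742775  0.          0.          0.          0.        ] [[-0.97057246 -0.11799287  0.20992088  0.32734041]
 [-0.2398964   0.54959438 -0.8002473   0.87490155]
 [-0.02094786 -0.82705725 -0.56172723  0.72793915]
 [ 0.          0.          0.          1.        ]]
wrist [[314.79800554   0.         251.7788679 ]
 [  0.         314.79800554 186.18370114]
 [  0.           0.           1.        ]] [-0.06723026  0.          0.          0.          0.        ] [[ 3.22396647e-01 -9.06243137e-01 -2.73466228e-01  2.70834902e-01]
 [-9.46604390e-01 -3.08872327e-01 -9.24013728e-02 -5.68214987e-01]
 [-7.28040180e-04  2.88654224e-01 -9.57433135e-01  3.72939809e-01]
 [ 0.00000000e+00  0.00000000e+00  0.00000000e+00  1.00000000e+00]]
```

View pics/scene0.png

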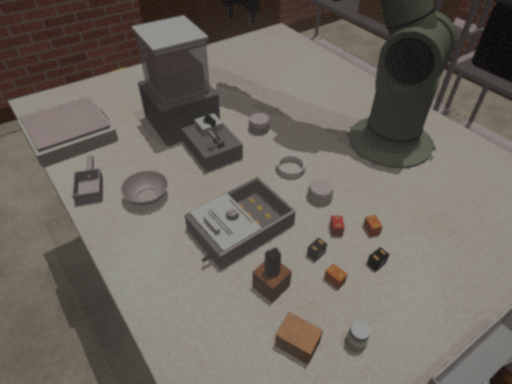

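View pics/side0.png

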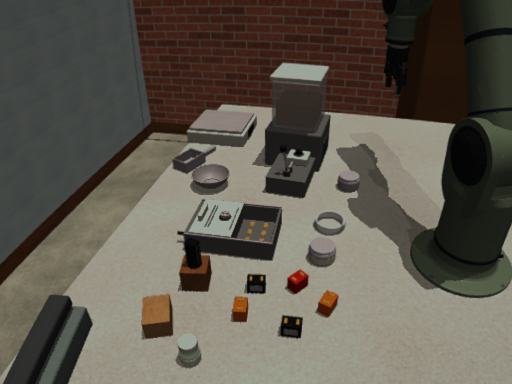

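View pics/wrist0.png

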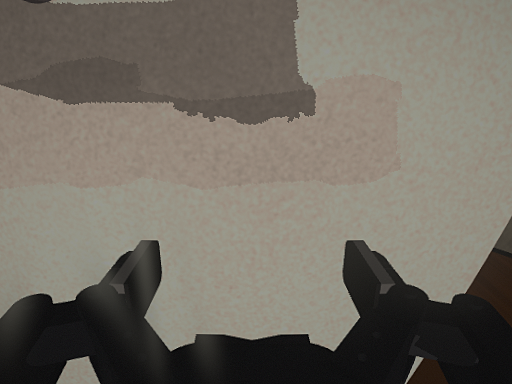

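Scene: black packs at about (317,248) and (378,259). The look-alikes are orange at (336,275) and (373,225), and red at (337,225). Side view: black packs at (257,283) and (291,326), with orange or red ones at (240,308), (328,302) and (298,281).

```bash
cat > h.py <<'E'
import numpy as np, cv2
from workcell import *
from scipy.spatial.transform import Rotation as R
def cloud(s):
    h,w=s["range_z"].shape
    u,v=np.meshgrid(np.arange(w),np.arange(h))
    p=cv2.undistortPoints(np.stack([u,v],-1).reshape(-1,1,2).astype(np.float64),s["K"],s["dist_coeffs"]).reshape(h,w,2)
    z=s["range_z"].astype(float)
    c=np.stack([p[...,0]*z,p[...,1]*z,z],-1)
    W=c@s["pose"][:3,:3].T+s["pose"][:3,3]
    W[z==0]=np.nan
    return W
def proj(s,P):
    T=np.linalg.inv(s["pose"]); P=np.atleast_2d(np.asarray(P,float))
    return cv2.projectPoints(P@T[:3,:3].T+T[:3,3],np.zeros(3),np.zeros(3),s["K"],s["dist_coeffs"])[0].reshape(-1,2)
def st():
    s=sense(); print("t %.2f"%s["t"],"pos",s["tool_pos"].round(4),"w %.4f"%s["width"],"F",s["force"].round(2),"T",s["torque"].round(2)); 
    M=R.from_quat(s["tool_rot"]).as_matrix(); print("axes x",M[:,0].round(3),"y",M[:,1].round(3),"z",M[:,2].round(3),"q",s["qpos"].round(2)); return s
def crop(s,name,c0,r0,c1,r1,k):
    cv2.imwrite("pics/"+name,cv2.resize(s["img"][r0:r1,c0:c1,::-1],None,fx=k,fy=k,interpolation=cv2.INTER_CUBIC))
E
python3 - <<'E'
from h import *
sc=snapshot("scene"); sd=snapshot("side")
for n,s in (("scene",sc),("side",sd)):
    W=cloud(s)
    for th in ["pack1_mid","power_box","cover","screw","driver_handle","test","lever","lever_knob","tin","tape","bowl","jar","carton","stand_hole","cover_ridge"]:
        try: L=cut_out(n,th)
        except Exception as e: print(n,th,e); continue
        for d in L[:6]:
            P=W[d["pixels"]]; P=P[~np.isnan(P[:,0])]
            if len(P): print(n,th,"%.2f"%d["score"],np.round(d["at"]),len(P),"mean",P.mean(0).round(3),"min",np.percentile(P,2,0).round(3),"max",np.percentile(P,98,0).round(3))
crop(sc,"crop1.png",170,120,430,310,3)
crop(sd,"crop2.png",150,130,370,350,3)
E
```

```text
scene pack1_mid 0.63 [315. 248.] 320 mean [0.518 0.213 0.027] min [0.492 0.196 0.002] max [0.535 0.226 0.038]
scene pack1_mid 0.37 [231. 214.] 42 mean [0.646 0.027 0.077] min [0.637 0.018 0.071] max [0.654 0.037 0.08 ]
scene pack1_mid 0.24 [144. 187.] 1357 mean [ 0.77  -0.238  0.025] min [ 0.714 -0.306  0.001] max [ 0.83  -0.161  0.048]
scene power_box 0.74 [240. 222.] 5890 mean [0.63  0.037 0.044] min [ 0.503 -0.056  0.006] max [0.74  0.111 0.078]
scene cover 0.70 [223. 218.] 2302 mean [0.669 0.033 0.065] min [ 0.609 -0.049  0.058] max [0.723 0.104 0.084]
scene cover 0.57 [257. 124.] 419 mean [ 0.333 -0.294  0.032] min [ 0.296 -0.347  0.   ] max [ 0.359 -0.269  0.049]
scene screw 0.40 [233. 212.] 71 mean [0.645 0.027 0.075] min [0.631 0.013 0.066] max [0.655 0.036 0.08 ]
scene driver_handle 0.68 [315. 246.] 329 mean [0.517 0.214 0.026] min [0.492 0.195 0.   ] max [0.535 0.226 0.038]
scene driver_handle 0.64 [274. 260.] 411 mean [0.665 0.223 0.103] min [0.648 0.207 0.064] max [0.677 0.232 0.132]
scene lever_knob 0.67 [210. 126.] 69 mean [ 0.533 -0.241  0.138] min [ 0.52  -0.247  0.08
[... 3090 characters left out ...]
max [0.608 0.454 0.061]
side carton 0.71 [156. 317.] 1237 mean [0.688 0.374 0.039] min [0.654 0.322 0.002] max [0.729 0.409 0.051]
side carton 0.38 [346. 184.] 408 mean [ 0.323 -0.286  0.03 ] min [ 0.29  -0.33   0.002] max [ 0.356 -0.266  0.046]
side stand_hole 0.81 [195. 279.] 774 mean [0.649 0.238 0.039] min [0.622 0.19  0.002] max [0.683 0.255 0.061]
side stand_hole 0.67 [295. 128.] 7104 mean [ 0.511 -0.376  0.16 ] min [ 0.421 -0.542  0.008] max [ 0.612 -0.206  0.326]
side stand_hole 0.22 [192. 252.] 429 mean [0.655 0.226 0.099] min [0.642 0.21  0.061] max [0.672 0.234 0.129]
side cover_ridge 0.83 [216. 223.] 1447 mean [0.66  0.038 0.063] min [ 0.606 -0.043  0.058] max [0.716 0.106 0.081]
```

View pics/crop1.png

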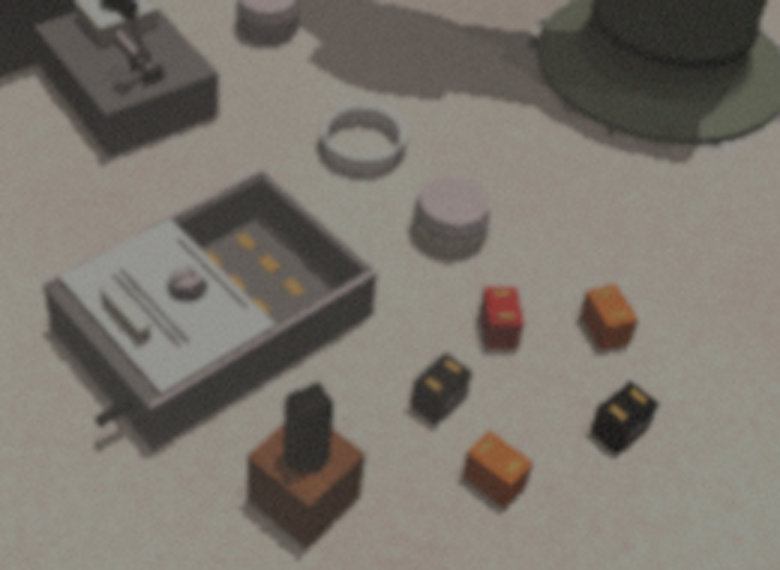

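View pics/crop2.png

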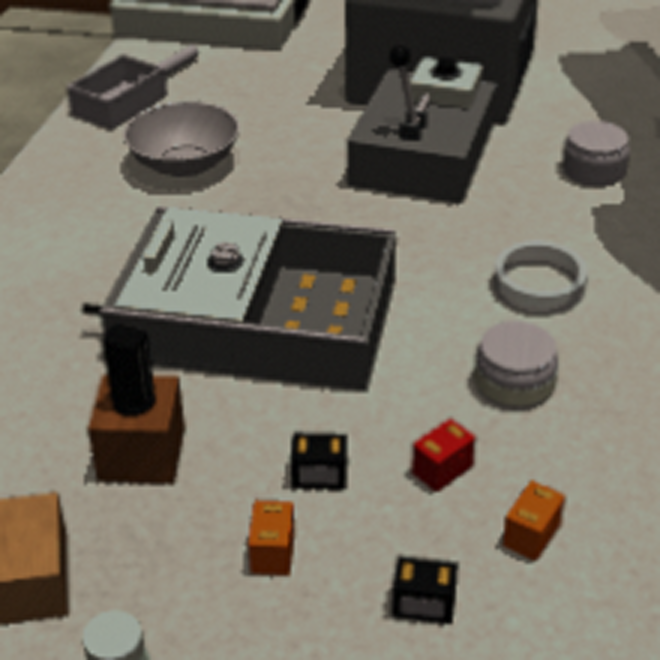

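```bash
cat >> h.py <<'E'
def rect(P):
    (c,sz,a)=cv2.minAreaRect(P[:,:2].astype(np.float32)*1000); return np.round(c,1),np.round(sz,1),round(a,1)
E
python3 - <<'E'
from h import *
for n in ("scene","side"):
    s=snapshot(n); W=cloud(s); 
    def sel(x0,x1,y0,y1,z0,z1):
        m=(W[...,0]>x0)&(W[...,0]<x1)&(W[...,1]>y0)&(W[...,1]<y1)&(W[...,2]>z0)&(W[...,2]<z1); return W[m]
    off=np.nanmedian(W[...,2][(W[...,0]>.45)&(W[...,0]<.6)&(W[...,1]>.35)&(W[...,1]<.45)])
    print(n,"table z",off)
    for nm,b in {"packA top":(.47,.56,.17,.26,.031,.042),"packB top":(.37,.45,.27,.37,.031,.042),"box rim":(.45,.78,-.08,.13,.05,.067),"ridge":(.68,.72,-.08,.13,.075,.09),"screwhead":(.62,.67,-.0,.06,.069,.085),"handle":(.63,.69,.2,.25,.11,.14),"standtop":(.61,.72,.18,.29,.055,.063),"o1":(.5,.6,.25,.33,.03,.042),"button":(.45,.56,-.4,-.3,.086,.12),"ctrlblock":(.4,.7,-.45,-.2,.055,.065)}.items():
        P=sel(*b)
        if len(P)>5: print(nm,len(P),rect(P),"z",np.median(P[:,2]).round(4),P[:,:2].mean(0).round(4))
E
```

```text
scene table z 0.0003868504165061015
packA top 190 (array([512.2, 209.3]), array([46.8, 30.2]), 8.4) z 0.0354 [0.5134 0.21  ]
packB top 190 (array([406.3, 316.5]), array([46.8, 29.3]), 4.4) z 0.0358 [0.4083 0.3172]
box rim 2995 (array([618.7,  23.8]), array([242. , 170.9]), 2.9) z 0.0627 [0.6543 0.0338]
ridge 119 (array([706.3,  28.6]), array([12.9, 61.1]), 1.8) z 0.0834 [0.7073 0.0314]
screwhead 73 (array([644.7,  26.4]), array([24.7, 23. ]), 57.7) z 0.0762 [0.6451 0.0267]
handle 194 (array([661.9, 217.9]), array([25.2, 30. ]), 83.0) z 0.1282 [0.6635 0.2213]
standtop 431 (array([660.8, 217.6]), array([65.1, 64.6]), 11.4) z 0.0598 [0.6679 0.2261]
o1 224 (array([526.9, 294.5]), array([31.6, 43.9]), 10.8) z 0.0359 [0.5274 0.2953]
button 452 (array([ 508.5, -347.7]), array([ 85.5, 109.5]), 85.4) z 0.097 [ 0.5048 -0.3665]
ctrlblock 1124 (array([ 542.6, -321.9]), array([226.4, 202.8]), 80.8) z 0.0612 [ 0.5324 -0.2845]
side table z -0.001204549002080113
packA top 167 (array([507.7, 210.5]), array([43. , 29.4]), 12.9) z 0.0339 [0.5071 0.2108]
packB top 245 (array([403.5, 317. ]), array([42.7, 32.4]), 4.5) z 0.0349 [0.4034 0.318 ]
box rim 2000 (array([615.6,  25.1]), array([241.8, 171.9]), 2.2) z 0.0604 [0.639  0.0384]
ridge 70 (array([702.7,  30.4]), array([12.5, 61.2]), 3.1) z 0.0801 [0.7018 0.0321]
screwhead 52 (array([640.6,  26.8]), array([25.8, 19.9]), 84.7) z 0.0737 [0.6402 0.0281]
handle 171 (array([657.1, 219.5]), array([25.5, 30.2]), 78.6) z 0.1254 [0.6556 0.2233]
standtop 330 (array([657.3, 218. ]), array([64.3, 68. ]), 13.4) z 0.0587 [0.653  0.2269]
o1 218 (array([523.6, 295.1]), array([30.2, 43.9]), 10.1) z 0.0343 [0.5231 0.2956]
button 351 (array([ 507.6, -351.2]), array([ 83.4, 109. ]), 84.8) z 0.099 [ 0.5019 -0.3738]
ctrlblock 831 (array([ 494.6, -311.5]), array([211.4, 229. ]), 13.8) z 0.0586 [ 0.513  -0.2813]
```

```bash
cat >> h.py <<'E'
def plan(pos,yaw=None,n=None,s=None,tilt=None):
    """translation first (constant rows), then yaw about tool y. yaw deg = direction of tool z (jaw) in world, mod 180"""
    s=s or sense(); M=R.from_quat(s["tool_rot"]).as_matrix(); p=s["tool_pos"]
    d=M.T@(np.array(pos)-p); cur=np.degrees(np.arctan2(M[1,2],M[0,2]))
    nn=n or max(1,int(np.ceil(np.linalg.norm(d)/.040)))
    print("from",p.round(4),"yaw %.2f"%cur,"| tool shift total",d.round(4),"rows",nn,"each",(d/nn).round(4))
    if yaw is not None:
        dy=(yaw-cur+90)%180-90
        k=max(1,int(np.ceil(abs(dy)/7)))
        print("   turn about tool y: %.4f rad total"%(-np.radians(dy)),"rows",k,"each %.4f"%(-np.radians(dy)/k), " then level err: tool y axis",M[:,1].round(4))
E
python3 - <<'E'
from h import *
st(); plan((0.25,-0.45,.45)); plan((0.46,0.26,0.33),8)
E
```

```text
t 1.85 pos [ 0.2018 -0.5915  0.2313] w 0.0855 F [-0.59 -0.42 -0.24] T [-0.06  0.01 -0.02]
axes x [-0.946 -0.323  0.   ] y [-0. -0. -1.] z [ 0.323 -0.946  0.   ] q [ 1.17  0.52 -0.04  1.6   0.02  1.02 -0.11]
from [ 0.2018 -0.5915  0.2313] yaw -71.16 | tool shift total [-0.0913 -0.2187 -0.1184] rows 7 each [-0.013  -0.0312 -0.0169]
from [ 0.2018 -0.5915  0.2313] yaw -71.16 | tool shift total [-0.5193 -0.0987 -0.7226] rows 23 each [-0.0226 -0.0043 -0.0314]
   turn about tool y: -1.3817 rad total rows 12 each -0.1151  then level err: tool y axis [-0. -0. -1.]
```

send_rows(rows=[[1,0,-0.038,-0.016,0,0,0],[1,0,-0.038,-0.016,0,0,0],[1,0,-0.038,-0.016,0,0,0],[1,0,-0.038,-0.016,0,0,0],[1,0,-0.038,-0.016,0,0,0],[1,-0.04,0,0,0,-0.08,0],[1,-0.04,0,0,0,-0.08,0],[1,-0.04,0,0,0,-0.08,0],[1,-0.04,0,0,0,-0.08,0],[1,-0.04,0,0,0,-0.08,0]])

```text
t: 2.68
tool_pos: [0.353, -0.4214, 0.4214]
tool_rot: [0.253, -0.66, 0.66, -0.253]
force: [0.2, -0.8, 0.3]
width: 0.0856
```

send_rows(rows=[[1,-0.04,0,0,0,-0.08,0],[1,-0.04,0,0,0,-0.08,0],[1,-0.04,0,0,0,-0.08,0],[1,-0.04,0,0,0,-0.08,0],[1,-0.04,0,0,0,-0.08,0],[1,-0.04,0,0,0,-0.08,0],[1,-0.04,0,0,0,-0.08,0],[1,-0.04,0,0,0,-0.08,0],[1,-0.04,0,0,0,-0.08,0],[1,-0.04,0,0,0,-0.08,0]])

```text
t: 3.52
tool_pos: [0.5323, -0.0755, 0.4213]
tool_rot: [0.49, -0.509, 0.509, -0.49]
force: [0.5, 0.3, 0.3]
width: 0.0852
```

```bash
python3 - <<'E'
from h import *
st(); plan((0.43,0.24,0.31),8)
E
```

```text
t 3.52 pos [ 0.5323 -0.0755  0.4213] w 0.0852 F [0.51 0.33 0.33] T [-0.08  0.01 -0.02]
axes x [-0.038 -0.999 -0.   ] y [ 0.  0. -1.] z [ 0.999 -0.038  0.   ] q [ 0.44  0.27 -0.53  1.52  0.14  1.39 -0.14]
from [ 0.5323 -0.0755  0.4213] yaw -2.19 | tool shift total [-0.3113  0.1113 -0.1143] rows 9 each [-0.0346  0.0124 -0.0127]
   turn about tool y: -0.1778 rad total rows 2 each -0.0889  then level err: tool y axis [ 1.e-04  0.e+00 -1.e+00]
```

send_rows(rows=[[1,-0.035,0.012,-0.013,0,0,0],[1,-0.035,0.012,-0.013,0,0,0],[1,-0.035,0.012,-0.013,0,0,0],[1,-0.035,0.012,-0.013,0,0,0],[1,-0.035,0.012,-0.013,0,0,0],[1,-0.035,0.012,-0.013,0,0,0],[1,-0.035,0.012,-0.013,0,0,0],[1,-0.034,0.012,-0.013,0,0,0],[1,-0.034,0.012,-0.01,0,-0.09,0],[1,0,0,0,0,-0.09,0]])

```text
t: 4.35
tool_pos: [0.428, 0.246, 0.312]
tool_rot: [-0.536, 0.462, -0.46, 0.536]
force: [-0.5, -0.4, -0.1]
width: 0.0851
```

```bash
cat >> h.py <<'E'
def tops(W,b,z0,z1):
    m=(W[...,0]>b[0])&(W[...,0]<b[1])&(W[...,1]>b[2])&(W[...,1]<b[3])&(W[...,2]>z0)&(W[...,2]<z1); return W[m]
E
python3 - <<'E'
from h import *
st(); s=snapshot("wrist"); cv2.imwrite("pics/w1.png",s["img"][:,:,::-1]); W=cloud(s)
for nm,b in {"A":(.47,.56,.17,.26),"B":(.37,.45,.27,.37)}.items():
    P=tops(W,b,.028,.045)
    if len(P)>5: print(nm,len(P),rect(P),"z",np.median(P[:,2]).round(4))
T=W[(W[...,2]<.012)&(W[...,2]>-.012)]; print("table",np.median(T[:,2]))
print(proj(s,[[.51,.21,.036],[.405,.317,.036]]))
E
```

```text
t 4.35 pos [0.428 0.246 0.312] w 0.0851 F [-0.49 -0.39 -0.11] T [0.   0.07 0.02]
axes x [ 0.149 -0.989 -0.002] y [-0.002  0.002 -1.   ] z [ 0.989  0.149 -0.002] q [-0.03  0.3  -0.76  1.8   0.22  1.13 -0.71]
A 692 (array([508.9, 208.3]), array([44.4, 30.4]), 9.7) z 0.0357
B 813 (array([404.5, 316.6]), array([44.1, 30.3]), 4.0) z 0.0354
table -0.0003689565952145757
[[307.12954937 182.80585636]
 [242.94332044  91.69012284]]
```

View pics/w1.png

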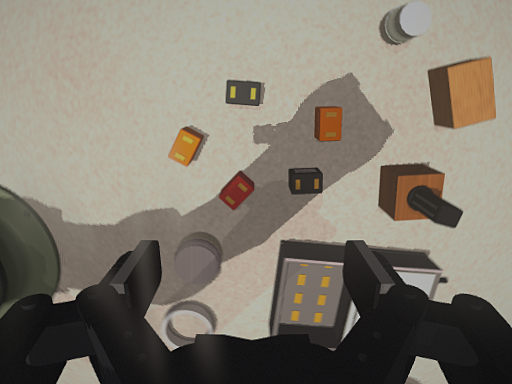

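Wrist view: the only black packs are at (242,92) and (305,181). Orange at (327,123) and (186,146) and red at (237,190) are the look-alikes. I'll take the pack at (305,181), around (0.509, 0.208), first.

```bash
python3 - <<'E'
from h import *
s=snapshot("wrist"); crop(s,"w1c.png",180,60,360,220,4)
plan((0.5089,0.2083,0.12),9.7,n=8)
E
```

```text
from [0.4306 0.2412 0.313 ] yaw 8.19 | tool shift total [0.0438 0.1929 0.073 ] rows 8 each [0.0055 0.0241 0.0091]
   turn about tool y: -0.0264 rad total rows 1 each -0.0264  then level err: tool y axis [-9.e-04  0.e+00 -1.e+00]
```

View pics/w1c.png

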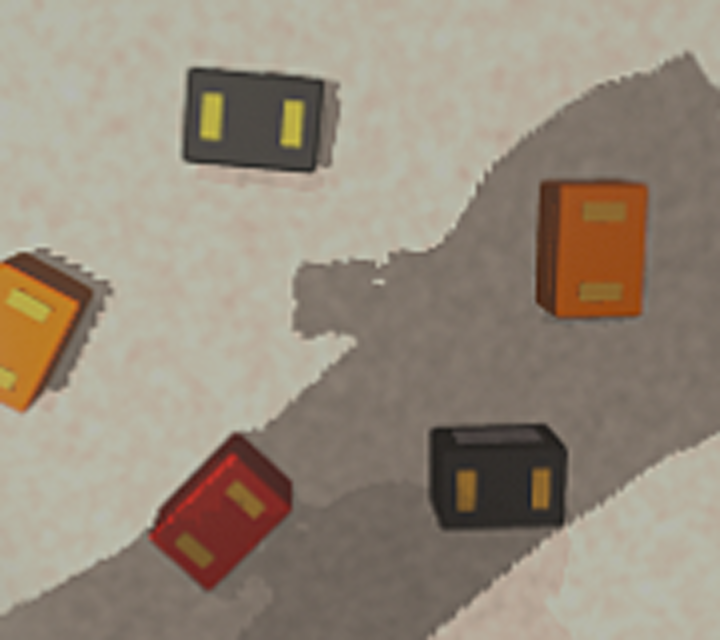

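Crop shows black pack with brass contacts at the expected spot. Moving above.

send_rows(rows=[[1,0.0055,0.024,0.009,0,-0.026,0],[1,0.0055,0.024,0.009,0,0,0],[1,0.0055,0.024,0.009,0,0,0],[1,0.0055,0.024,0.009,0,0,0],[1,0.0055,0.024,0.009,0,0,0],[1,0.0055,0.024,0.009,0,0,0],[1,0.0055,0.024,0.009,0,0,0],[1,0.0055,0.024,0.009,0,0,0],[1,0,0,0,0,0,0],[1,0,0,0,0,0,0]])

```text
t: 5.28
tool_pos: [0.5094, 0.2071, 0.1211]
tool_rot: [0.539, -0.459, 0.458, -0.538]
force: [0.2, 0.3, 1.1]
width: 0.0854
```

```bash
python3 - <<'E'
from h import *
st(); s=snapshot("wrist"); cv2.imwrite("pics/w2.png",s["img"][:,:,::-1]); W=cloud(s)
for nm,b in {"A":(.47,.56,.17,.26),"B":(.37,.45,.27,.37)}.items():
    P=tops(W,b,.031,.040)
    if len(P)>5: print(nm,len(P),rect(P),"z",np.median(P[:,2]).round(4))
plan((0.5089,0.2083,0.006),9.7,n=6)
E
```

```text
t 5.28 pos [0.5094 0.2071 0.1211] w 0.0854 F [0.2  0.27 1.05] T [ 0.02 -0.01 -0.02]
axes x [ 0.159 -0.987  0.001] y [-0.001 -0.001 -1.   ] z [ 0.987  0.159 -0.002] q [-0.06  0.61 -0.61  1.87  0.47  0.81 -0.76]
A 2197 (array([508.8, 208.6]), array([43.9, 30.1]), 10.6) z 0.0356
B 2512 (array([405.5, 313.9]), array([44.7, 25.9]), 5.6) z 0.0355
from [0.5095 0.2079 0.1222] yaw 9.24 | tool shift total [-0.0005  0.1162 -0.0006] rows 6 each [-0.0001  0.0194 -0.0001]
   turn about tool y: -0.0080 rad total rows 1 each -0.0080  then level err: tool y axis [ 2.e-04  0.e+00 -1.e+00]
```

View pics/w2.png

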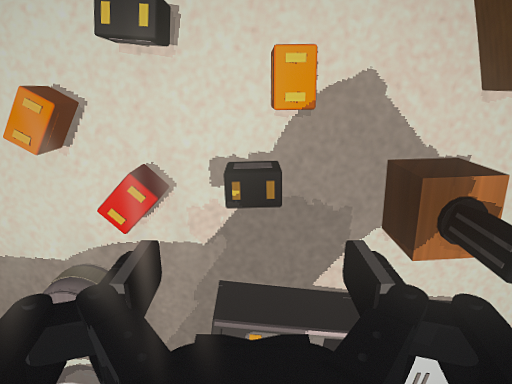

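Pack A sits at (253,185) between the fingers' lines, with clear space around it. Descending and gripping.

send_rows(rows=[[1,0,0.02,0,0,-0.016,0],[1,0,0.02,0,0,0,0],[1,0,0.02,0,0,0,0],[1,0,0.02,0,0,0,0],[1,0,0.02,0,0,0,0],[1,0,0.015,0,0,0,0],[1,0,0,0,0,0,0],[-1,0,0,0,0,0,0],[-1,0,0,0,0,0,0],[-1,0,0,0,0,0,0]], newtons=30)

```text
t: 6.17
tool_pos: [0.5102, 0.2086, 0.008]
tool_rot: [-0.542, 0.453, -0.454, 0.543]
force: [0.5, -0.3, 0.1]
width: 0.0518
```

send_rows(rows=[[-1,0,0,0,0,0,0],[-1,0,0,0,0,0,0],[-1,0,0,0,0,0,0]])

```text
t: 6.42
tool_pos: [0.5101, 0.2084, 0.0078]
tool_rot: [-0.542, 0.453, -0.454, 0.543]
force: [-1.5, -1.3, 14.2]
width: 0.0433
```

```bash
python3 - <<'E'
from h import *
st()
E
```

```text
t 6.42 pos [0.5101 0.2084 0.0078] w 0.0433 F [-1.45 -1.31 14.23] T [-0.33  0.5   0.13]
axes x [ 0.179 -0.984 -0.   ] y [ 0.002  0.    -1.   ] z [0.984 0.179 0.002] q [-0.15  0.78 -0.49  1.91  0.63  0.6  -0.87]
```

send_rows(rows=[[-1,0,-0.01,0,0,0,0],[-1,0,-0.02,0,0,0,0],[-1,0,-0.03,0,0,0,0],[-1,0,-0.035,0,0,0,0],[-1,0,-0.035,0,0,0,0],[-1,0,-0.035,0,0,0,0],[-1,0,-0.035,0,0,0,0],[-1,0,-0.035,0,0,0,0],[-1,0,0,0,0,0,0]])

```text
t: 7.17
tool_pos: [0.5109, 0.2096, 0.2484]
tool_rot: [-0.54, 0.452, -0.454, 0.546]
force: [1.0, 0.5, -1.5]
width: 0.0433
```

```bash
python3 - <<'E'
from h import *
st(); plan((0.56,0.13,0.27),2.5,n=4)
E
```

```text
t 7.17 pos [0.5109 0.2096 0.2484] w 0.0433 F [ 1.03  0.54 -1.47] T [-0.02 -0.06  0.05]
axes x [ 0.179 -0.984 -0.002] y [ 0.008  0.003 -1.   ] z [0.984 0.179 0.008] q [ 0.02  0.46 -0.7   1.76  0.34  1.04 -0.63]
from [0.5109 0.2096 0.2484] yaw 10.31 | tool shift total [ 0.0871 -0.0214  0.0342] rows 4 each [ 0.0218 -0.0054  0.0085]
   turn about tool y: 0.1363 rad total rows 2 each 0.0682  then level err: tool y axis [ 0.0079  0.0031 -1.    ]
```

send_rows(rows=[[-1,0.022,-0.005,0.0085,0,0.034,0],[-1,0.022,-0.005,0.0085,0,0.034,0],[-1,0.022,-0.005,0.0085,0,0.034,0],[-1,0.022,-0.005,0.0085,0,0.034,0],[-1,0,0,0,0,0,0],[-1,0,0,0,0,0,0],[-1,0,0,0,0,0,0]])

```text
t: 7.75
tool_pos: [0.5539, 0.1259, 0.2617]
tool_rot: [-0.511, 0.489, -0.489, 0.511]
force: [-0.0, 0.7, -1.7]
width: 0.0433
```

```bash
python3 - <<'E'
from h import *
st(); s=snapshot("wrist"); cv2.imwrite("pics/w3.png",s["img"][:,:,::-1]); W=cloud(s)
np.savez("w3.npz",W=W,**{k:s[k] for k in("img","K","dist_coeffs","pose","range_z")})
P=tops(W,(.58,.78,-.1,.14),.0595,.066); print("cover",len(P),rect(P),np.median(P[:,2]))
P=tops(W,(.45,.60,-.1,.14),.050,.0585); print("rim",len(P),rect(P),np.median(P[:,2]))
P=tops(W,(.45,.60,-.1,.14),.003,.013); print("floor",len(P),rect(P),np.median(P[:,2]))
P=tops(W,(.68,.74,-.05,.1),.076,.09); print("ridge",len(P),rect(P),np.median(P[:,2]))
P=tops(W,(.62,.67,-.0,.06),.069,.085); print("screw",len(P),rect(P),np.median(P[:,2]))
E
```

```text
t 7.75 pos [0.5539 0.1259 0.2617] w 0.0433 F [-0.02  0.73 -1.67] T [0.   0.01 0.01]
axes x [ 0.045 -0.999 -0.   ] y [ 0.  0. -1.] z [0.999 0.045 0.   ] q [ 0.14  0.46 -0.65  1.69  0.31  1.09 -0.56]
cover 6467 (array([658.5,  39.1]), array([149.1, 140.7]), 2.7) 0.06272696588658538
rim 865 (array([547.6,  72.3]), array([107.1,  65.9]), 2.6) 0.05581927999234809
floor 2127 (array([547.8,  73.8]), array([106.4,  61. ]), 2.2) 0.007775821879446476
ridge 508 (array([703.8,  29.6]), array([11.3, 59.6]), 2.6) 0.08205968552319759
screw 66 (array([648.4,  33.9]), array([ 7.6, 22.5]), 49.6) 0.07450593101638367
```

View pics/w3.png

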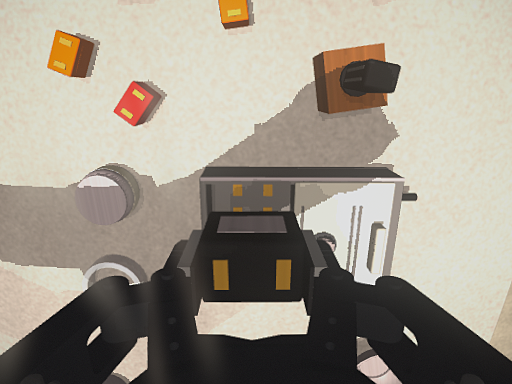

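```bash
python3 - <<'E'
from h import *
st(); plan((0.5596,0.0048,0.11),2.6,n=6)
E
```

```text
t 7.80 pos [0.5538 0.1262 0.2616] w 0.0437 F [-0.08  0.05 -1.37] T [-0.01  0.03 -0.06]
axes x [ 0.045 -0.999 -0.   ] y [-0.  0. -1.] z [ 0.999  0.045 -0.   ] q [ 0.14  0.46 -0.65  1.69  0.31  1.09 -0.56]
from [0.5538 0.1262 0.2616] yaw 2.60 | tool shift total [0.1216 0.1515 0.0003] rows 6 each [0.0203 0.0253 0.    ]
   turn about tool y: 0.0000 rad total rows 1 each 0.0000  then level err: tool y axis [-0.e+00  4.e-04 -1.e+00]
```

send_rows(rows=[[-1,0.024,0.02,0,0,0,0],[-1,0.024,0.02,0,0,0,0],[-1,0.024,0.02,0,0,0,0],[-1,0.024,0.03,0,0,0,0],[-1,0.0256,0.03,0,0,0,0],[-1,0,0.031,0,0,0,0],[-1,0,0,0,0,0,0],[-1,0,0,0,0,0,0]])

```text
t: 8.47
tool_pos: [0.559, 0.0053, 0.11]
tool_rot: [0.512, -0.489, 0.488, -0.511]
force: [0.3, 1.1, -0.0]
width: 0.0434
```

```bash
python3 - <<'E'
from h import *
st(); plan((0.5596,0.0048,0.018),2.6,n=6)
s=snapshot("side"); crop(s,"s3.png",170,170,310,290,5)
s=snapshot("scene"); crop(s,"c3.png",170,160,310,280,5)
E
```

```text
t 8.47 pos [0.559  0.0053 0.11  ] w 0.0434 F [ 0.27  1.08 -0.03] T [ 0.05 -0.01  0.02]
axes x [ 0.046 -0.999 -0.001] y [-0.002  0.001 -1.   ] z [ 0.999  0.046 -0.002] q [ 0.28  0.63 -0.55  1.85  0.45  0.78 -0.47]
from [0.559  0.0053 0.11  ] yaw 2.61 | tool shift total [0.0006 0.092  0.0008] rows 6 each [0.0001 0.0153 0.0001]
   turn about tool y: 0.0003 rad total rows 1 each 0.0003  then level err: tool y axis [-0.0022  0.001  -1.    ]
```

View pics/s3.png

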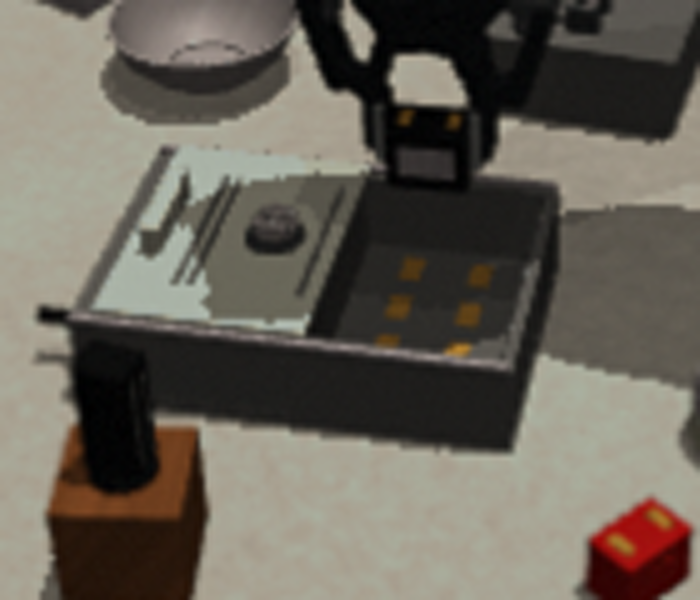

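View pics/c3.png

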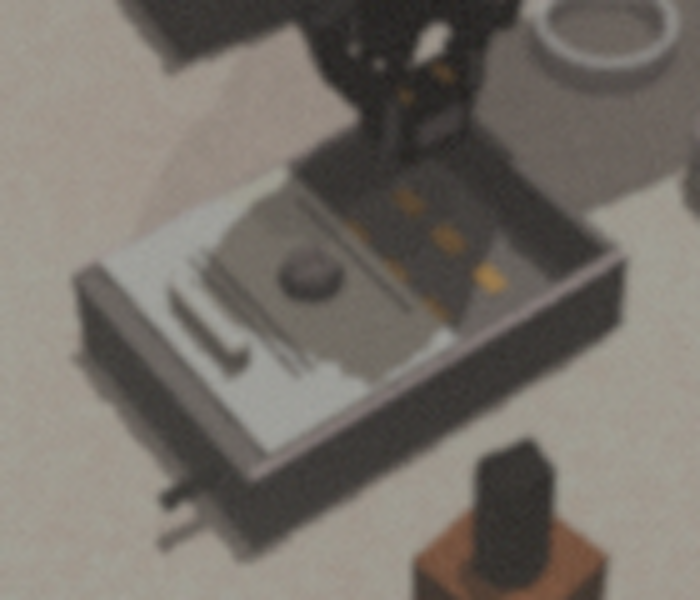

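The pack hangs centred over the open part of the bay, around (430,165) in the side crop. Lowering it.

send_rows(rows=[[-1,0,0.015,0.0008,0,0,0],[-1,0,0.015,0,0,0,0],[-1,0,0.015,0,0,0,0],[-1,0,0.015,0,0,0,0],[-1,0,0.015,0,0,0,0],[-1,0,0.01,0,0,0,0],[-1,0,0.006,0,0,0,0],[-1,0,0,0,0,0,0]])

```text
t: 9.23
tool_pos: [0.5607, 0.0045, 0.0194]
tool_rot: [-0.511, 0.489, -0.489, 0.511]
force: [-0.6, 0.0, -1.1]
width: 0.0436
```

```bash
python3 - <<'E'
from h import *
st()
E
```

```text
t 9.23 pos [0.5607 0.0045 0.0194] w 0.0436 F [-0.65  0.03 -1.11] T [0.01 0.03 0.04]
axes x [ 0.045 -0.999 -0.   ] y [ 0.  0. -1.] z [0.999 0.045 0.   ] q [ 0.21  0.77 -0.46  1.89  0.56  0.62 -0.56]
```

send_rows(rows=[[-1,0,0.003,0,0,0,0],[-1,0,0,0,0,0,0],[0.35,0,0,0,0,0,0],[0.35,0,0,0,0,0,0],[0.35,0,0,0,0,0,0],[0.35,0,0,0,0,0,0]])

```text
t: 9.73
tool_pos: [0.5603, 0.0039, 0.0167]
tool_rot: [0.511, -0.489, 0.489, -0.511]
force: [-5.3, 0.1, 3.3]
width: 0.0575
```

```bash
python3 - <<'E'
from h import *
st()
E
```

```text
t 9.73 pos [0.5603 0.0039 0.0167] w 0.0575 F [-5.34  0.1   3.27] T [0.1  0.74 0.05]
axes x [ 0.044 -0.999  0.   ] y [-0. -0. -1.] z [ 0.999  0.044 -0.   ] q [ 0.21  0.77 -0.46  1.89  0.56  0.61 -0.56]
```

send_rows(rows=[[0.2,0,0,0,0,0,0],[0.2,0,0,0,0,0,0],[0.2,0,0,0,0,0,0],[0.2,0,-0.005,0,0,0,0],[0.2,0,-0.015,0,0,0,0],[0.2,0,-0.02,0,0,0,0]])

```text
t: 10.23
tool_pos: [0.5597, 0.004, 0.056]
tool_rot: [0.511, -0.489, 0.488, -0.51]
force: [1.2, -0.6, -0.1]
width: 0.0515
```

```bash
python3 - <<'E'
from h import *
st()
E
```

```text
t 10.23 pos [0.5597 0.004  0.056 ] w 0.0515 F [ 1.16 -0.65 -0.1 ] T [0.01 0.02 0.02]
axes x [ 0.044 -0.999 -0.   ] y [-0.002  0.    -1.   ] z [ 0.999  0.044 -0.002] q [ 0.24  0.71 -0.5   1.88  0.52  0.69 -0.52]
```

send_rows(rows=[[0.2,0,-0.035,0,0,0,0],[0.2,0,-0.035,0,0,0,0],[1,0,-0.035,0,0,0,0],[1,0,-0.03,0,0,0,0],[1,0,-0.03,0,0,0,0],[1,-0.035,0,-0.014,0,0,0],[1,-0.035,0,-0.014,0,0,0],[1,-0.035,0,-0.014,0,0,0],[1,-0.035,0,-0.014,0,0,0],[1,-0.035,0,-0.014,0,0,0]])

```text
t: 11.07
tool_pos: [0.4818, 0.1769, 0.2218]
tool_rot: [-0.511, 0.489, -0.489, 0.511]
force: [1.5, 0.9, 0.9]
width: 0.0852
```

send_rows(rows=[[1,-0.035,0,-0.014,0,0,0],[1,-0.035,0,-0.014,0,0,0],[1,0,0,0,0,0,0],[1,0,0,0,0,0,0]])

```text
t: 11.4
tool_pos: [0.4507, 0.2463, 0.2217]
tool_rot: [-0.512, 0.488, -0.488, 0.512]
force: [-0.5, 0.2, -0.4]
width: 0.0854
```

```bash
python3 - <<'E'
from h import *
st(); s=snapshot("wrist"); cv2.imwrite("pics/w4.png",s["img"][:,:,::-1]); W=cloud(s)
P=tops(W,(.36,.45,.27,.37),.031,.040); print(rect(P),len(P))
plan((0.4045,0.3166,0.12),4,n=6)
E
```

```text
t 11.40 pos [0.4507 0.2463 0.2217] w 0.0854 F [-0.5   0.17 -0.36] T [0.   0.02 0.  ]
axes x [ 0.048 -0.999 -0.   ] y [ 0.  0. -1.] z [0.999 0.048 0.   ] q [-0.08  0.43 -0.7   1.88  0.33  0.96 -0.88]
(array([404.8, 316.5]), array([43.5, 29.6]), 4.1) 1282
from [0.4516 0.2447 0.2215] yaw 2.60 | tool shift total [-0.074   0.1015 -0.0437] rows 6 each [-0.0123  0.0169 -0.0073]
   turn about tool y: -0.0244 rad total rows 1 each -0.0244  then level err: tool y axis [ 0.e+00 -3.e-04 -1.e+00]
```

View pics/w4.png

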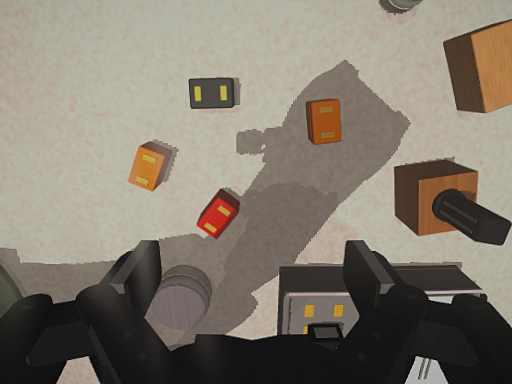

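Pack B is still in place at (212,93), and pack A is visible in the bay at (325,332).

send_rows(rows=[[1,-0.0123,0.017,-0.0073,0,-0.025,0],[1,-0.0123,0.017,-0.0073,0,0,0],[1,-0.0123,0.017,-0.0073,0,0,0],[1,-0.0123,0.017,-0.0073,0,0,0],[1,-0.0123,0.017,-0.0073,0,0,0],[1,-0.0123,0.017,-0.0073,0,0,0],[1,0,0,0,0,0,0],[1,0,0,0,0,0,0]])

```text
t: 12.12
tool_pos: [0.4035, 0.3144, 0.1189]
tool_rot: [0.517, -0.483, 0.483, -0.516]
force: [1.0, -0.2, 0.3]
width: 0.0856
```

```bash
python3 - <<'E'
from h import *
st(); s=snapshot("wrist"); W=cloud(s)
P=tops(W,(.36,.45,.27,.37),.031,.040); print(rect(P),len(P))
plan((0.4047,0.3166,0.009),4.1,n=6)
E
```

```text
t 12.12 pos [0.4035 0.3144 0.1189] w 0.0856 F [ 0.97 -0.19  0.28] T [-0.03  0.   -0.04]
axes x [ 0.069 -0.998  0.001] y [-0.001 -0.001 -1.   ] z [ 0.998  0.069 -0.001] q [-0.31  0.57 -0.63  1.97  0.48  0.75 -1.16]
(array([404.6, 316.8]), array([44. , 29.5]), 4.2) 2201
from [0.4042 0.3142 0.1196] yaw 3.88 | tool shift total [-0.0024  0.1106  0.0007] rows 6 each [-0.0004  0.0184  0.0001]
   turn about tool y: -0.0038 rad total rows 1 each -0.0038  then level err: tool y axis [ 0.e+00 -6.e-04 -1.e+00]
```

send_rows(rows=[[1,-0.0024,0.018,0.0005,0,-0.005,0],[1,0,0.02,0,0,0,0],[1,0,0.02,0,0,0,0],[1,0,0.02,0,0,0,0],[1,0,0.02,0,0,0,0],[1,0,0.013,0,0,0,0],[1,0,0,0,0,0,0],[-1,0,0,0,0,0,0],[-1,0,0,0,0,0,0],[-1,0,0,0,0,0,0]])

```text
t: 13.0
tool_pos: [0.4046, 0.3177, 0.0096]
tool_rot: [-0.517, 0.481, -0.482, 0.519]
force: [0.4, -0.0, -0.0]
width: 0.0515
```

send_rows(rows=[[-1,0,0,0,0,0,0],[-1,0,0,0,0,0,0],[-1,0,0,0,0,0,0]])

```text
t: 13.25
tool_pos: [0.4045, 0.3178, 0.0095]
tool_rot: [-0.517, 0.481, -0.482, 0.519]
force: [-0.1, -1.7, 12.7]
width: 0.0435
```

```bash
python3 - <<'E'
from h import *
st()
E
```

```text
t 13.25 pos [0.4045 0.3178 0.0095] w 0.0435 F [-0.11 -1.67 12.75] T [-0.56  0.07 -0.13]
axes x [ 0.073 -0.997 -0.001] y [ 0.002  0.001 -1.   ] z [0.997 0.073 0.002] q [-0.43  0.75 -0.48  2.01  0.66  0.54 -1.31]
```

send_rows(rows=[[-1,0,-0.01,0,0,0,0],[-1,0,-0.02,0,0,0,0],[-1,0,-0.03,0,0,0,0],[-1,0,-0.035,0,0,0,0],[-1,0,-0.035,0,0,0,0],[-1,0,-0.035,0,0,0,0],[-1,0,-0.02,0,0,0,0],[-1,0,0,0,0,0,0],[-1,0,0,0,0,0,0]])

```text
t: 14.0
tool_pos: [0.4041, 0.3176, 0.1948]
tool_rot: [-0.517, 0.481, -0.482, 0.519]
force: [-0.7, 0.5, -2.1]
width: 0.0435
```

```bash
python3 - <<'E'
from h import *
st(); plan((0.557,0.0415,0.19),2.6,n=10)
E
```

```text
t 14.00 pos [0.4041 0.3176 0.1948] w 0.0435 F [-0.74  0.45 -2.09] T [-0.07  0.07  0.02]
axes x [ 0.074 -0.997 -0.001] y [ 0.002  0.001 -1.   ] z [0.997 0.073 0.002] q [-0.25  0.47 -0.7   1.9   0.38  0.9  -1.07]
from [0.4041 0.3176 0.1948] yaw 4.22 | tool shift total [0.2866 0.0048 0.1322] rows 10 each [0.0287 0.0005 0.0132]
   turn about tool y: 0.0282 rad total rows 1 each 0.0282  then level err: tool y axis [ 0.0022  0.001  -1.    ]
```

send_rows(rows=[[-1,0.0287,0,0.0132,0,0,0],[-1,0.0287,0,0.0132,0,0,0],[-1,0.0287,0,0.0132,0,0,0],[-1,0.0287,0,0.0132,0,0,0],[-1,0.0287,0,0.0132,0,0,0],[-1,0.0287,0,0.0132,0,0,0],[-1,0.0287,0,0.0132,0,0,0],[-1,0.0287,0,0.0132,0,0,0],[-1,0.0287,0,0.0132,0,0,0],[-1,0.0287,0,0.0132,0,0.028,0]])

```text
t: 14.83
tool_pos: [0.5563, 0.0394, 0.1922]
tool_rot: [0.512, -0.489, 0.488, -0.511]
force: [0.1, 0.8, -1.0]
width: 0.0433
```

send_rows(rows=[[-1,0,0.03,0,0,0,0],[-1,0,0.03,0,0,0,0],[-1,0,0,0,0,0,0],[-1,0,0,0,0,0,0]])

```text
t: 15.17
tool_pos: [0.5552, 0.0415, 0.1322]
tool_rot: [0.513, -0.489, 0.487, -0.511]
force: [1.3, 0.8, -0.7]
width: 0.0432
```

```bash
python3 - <<'E'
from h import *
st(); plan((0.557,0.0415,0.018),2.6,n=6)
E
```

```text
t 15.17 pos [0.5552 0.0415 0.1322] w 0.0432 F [ 1.32  0.77 -0.73] T [ 0.04 -0.01 -0.03]
axes x [ 0.047 -0.999 -0.   ] y [-0.004  0.    -1.   ] z [ 0.999  0.047 -0.004] q [ 0.24  0.6  -0.59  1.84  0.44  0.83 -0.53]
from [0.5552 0.0415 0.1322] yaw 2.69 | tool shift total [1.000e-04 1.141e-01 2.300e-03] rows 6 each [0.     0.019  0.0004]
   turn about tool y: 0.0016 rad total rows 1 each 0.0016  then level err: tool y axis [-4.e-03  1.e-04 -1.e+00]
```

send_rows(rows=[[-1,0,0.02,0.001,0,0,0],[-1,0,0.02,0,0,0,0],[-1,0,0.018,0,0,0,0],[-1,0,0.015,0,0,0,0],[-1,0,0.015,0,0,0,0],[-1,0,0.015,0,0,0,0],[-1,0,0.008,0,0,0,0],[-1,0,0.003,0,0,0,0],[-1,0,0,0,0,0,0]])

```text
t: 15.92
tool_pos: [0.5578, 0.0416, 0.0198]
tool_rot: [-0.511, 0.488, -0.488, 0.512]
force: [0.1, -0.6, -0.4]
width: 0.0431
```

```bash
python3 - <<'E'
from h import *
st()
E
```

```text
t 15.92 pos [0.5578 0.0416 0.0198] w 0.0431 F [ 0.14 -0.64 -0.4 ] T [0.06 0.03 0.01]
axes x [ 0.046 -0.999 -0.   ] y [ 0.  0. -1.] z [0.999 0.046 0.   ] q [ 0.16  0.77 -0.48  1.89  0.58  0.62 -0.64]
```

send_rows(rows=[[-1,0,0.002,0,0,0,0],[-1,0,0,0,0,0,0],[0.2,0,0,0,0,0,0],[0.2,0,0,0,0,0,0],[0.2,0,0,0,0,0,0],[0.2,0,-0.005,0,0,0,0],[0.2,0,-0.015,0,0,0,0],[0.2,0,-0.03,0,0,0,0],[0.2,0,-0.03,0,0,0,0],[0.2,0,-0.03,0,0,0,0]])

```text
t: 16.75
tool_pos: [0.5571, 0.0414, 0.1289]
tool_rot: [0.512, -0.488, 0.488, -0.511]
force: [0.8, -0.7, -0.0]
width: 0.0513
```

```bash
python3 - <<'E'
from h import *
st(); plan((0.60,0.11,0.30),2.6)
E
```

```text
t 16.75 pos [0.5571 0.0414 0.1289] w 0.0513 F [ 0.85 -0.68 -0.03] T [-0.04  0.03  0.05]
axes x [ 0.046 -0.999 -0.   ] y [-0.001  0.    -1.   ] z [ 0.999  0.046 -0.001] q [ 0.24  0.61 -0.59  1.84  0.45  0.82 -0.53]
from [0.5571 0.0414 0.1289] yaw 2.66 | tool shift total [-0.0666 -0.1711  0.0459] rows 5 each [-0.0133 -0.0342  0.0092]
   turn about tool y: 0.0010 rad total rows 1 each 0.0010  then level err: tool y axis [-6.e-04  2.e-04 -1.e+00]
```

Look at the bay, ridge, screw and driver from above.

send_rows(rows=[[0.2,-0.0133,-0.034,0.0092,0,0,0],[0.2,-0.0133,-0.034,0.0092,0,0,0],[0.2,-0.0133,-0.034,0.0092,0,0,0],[0.2,-0.0133,-0.034,0.0092,0,0,0],[0.2,-0.0133,-0.034,0.0092,0,0,0],[0.2,0,0,0,0,0,0],[0.2,0,0,0,0,0,0],[0.2,0,0,0,0,0,0]])

```text
t: 17.42
tool_pos: [0.6, 0.1095, 0.2971]
tool_rot: [0.512, -0.488, 0.488, -0.511]
force: [0.5, -0.9, -0.3]
width: 0.051
```

```bash
python3 - <<'E'
from h import *
st(); s=snapshot("wrist"); cv2.imwrite("pics/w5.png",s["img"][:,:,::-1]); W=cloud(s)
for nm,b,z0,z1 in (("cover",(.58,.78,-.1,.14),.0595,.066),("ridge",(.68,.74,-.05,.1),.076,.09),("screw",(.62,.67,-.0,.06),.069,.08),("packs",(.5,.605,-.05,.1),.039,.049),("handle",(.62,.7,.17,.26),.115,.14),("stand",(.61,.71,.17,.27),.055,.065)):
    P=tops(W,b,z0,z1)
    if len(P)>5: print(nm,len(P),rect(P),np.median(P[:,2]).round(4))
E
```

```text
t 17.42 pos [0.6    0.1095 0.2971] w 0.0510 F [ 0.46 -0.88 -0.28] T [-0.01 -0.07 -0.03]
axes x [ 0.046 -0.999  0.   ] y [-0. -0. -1.] z [ 0.999  0.046 -0.   ] q [ 0.16  0.5  -0.66  1.54  0.32  1.21 -0.5 ]
cover 7895 (array([654. ,  28.4]), array([146. , 167.9]), 0.1) 0.0627
ridge 424 (array([706.5,  31. ]), array([12.6, 55.5]), 2.7) 0.0822
screw 311 (array([644.3,  26.8]), array([23.7, 24.4]), 85.0) 0.0755
packs 1596 (array([542.7,  18.7]), array([ 86.2, 161.9]), 14.2) 0.0436
handle 924 (array([658.6, 218.2]), array([24.8, 31.3]), 82.2) 0.1292
stand 2089 (array([658.9, 217.7]), array([64.6, 64.6]), 10.8) 0.0596
```

View pics/w5.png

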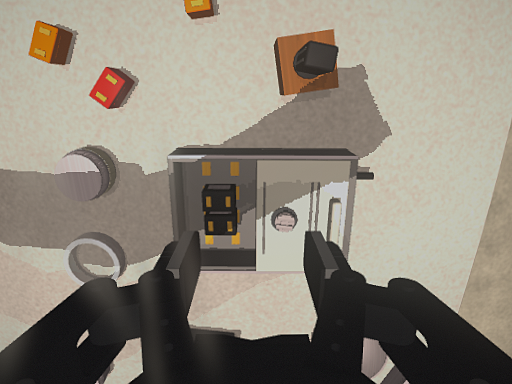

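Both packs stand upright in the bay, at (219,197) and (221,222). The screw is at (285,219), the ridge at (335,225), and the screwdriver in its stand at (312,60).

```bash
python3 - <<'E'
from h import *
plan((0.705,0.03,0.13),2.6)
s=snapshot("wrist"); crop(s,"w5c.png",250,180,360,260,7)
E
```

```text
from [0.5999 0.1091 0.2966] yaw 2.62 | tool shift total [0.0838 0.1665 0.1016] rows 6 each [0.014  0.0277 0.0169]
   turn about tool y: 0.0003 rad total rows 1 each 0.0003  then level err: tool y axis [-1.3e-03 -6.0e-04 -1.0e+00]
```

View pics/w5c.png

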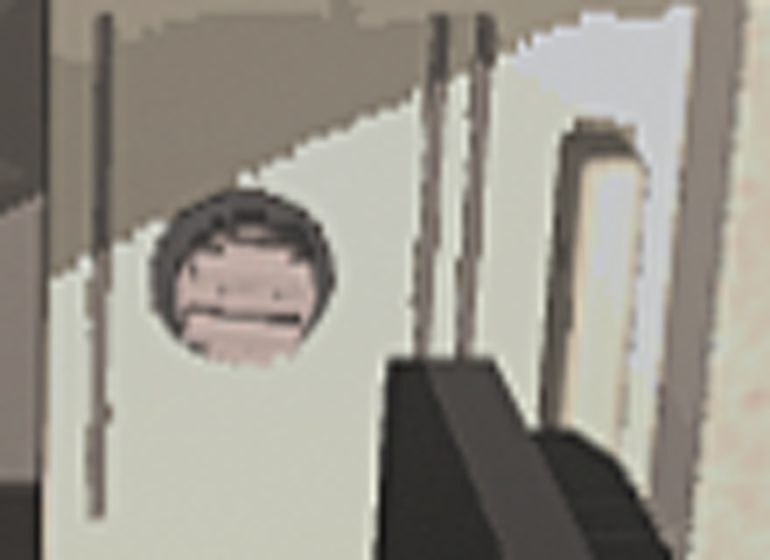

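send_rows(rows=[[0,0.014,0.0,0.017,0,0,0],[0,0.014,0.02,0.017,0,0,0],[0,0.014,0.03,0.017,0,0,0],[0,0.014,0.036,0.017,0,0,0],[0,0.014,0.038,0.017,0,0,0],[0,0.014,0.038,0.017,0,0,0],[0,0,0,0,0,0,0],[0,0,0,0,0,0,0]])

```text
t: 18.18
tool_pos: [0.7028, 0.0309, 0.1362]
tool_rot: [0.512, -0.49, 0.487, -0.51]
force: [-0.3, 0.2, 0.8]
width: 0.0424
```

```bash
python3 - <<'E'
from h import *
st(); s=snapshot("wrist"); cv2.imwrite("pics/w6.png",s["img"][:,:,::-1]); W=cloud(s)
plan((0.705,0.03,0.069),2.6,n=4)
E
```

```text
t 18.18 pos [0.7028 0.0309 0.1362] w 0.0424 F [-0.3   0.21  0.76] T [ 0.05 -0.05 -0.02]
axes x [ 0.045 -0.999 -0.   ] y [-0.005 -0.    -1.   ] z [ 0.999  0.045 -0.005] q [ 0.2   0.8  -0.56  1.42  0.46  1.05 -0.41]
from [0.7035 0.0321 0.1388] yaw 2.62 | tool shift total [0.0022 0.0698 0.0016] rows 4 each [0.0006 0.0174 0.0004]
   turn about tool y: 0.0003 rad total rows 1 each 0.0003  then level err: tool y axis [-2.e-03  6.e-04 -1.e+00]
```

View pics/w6.png

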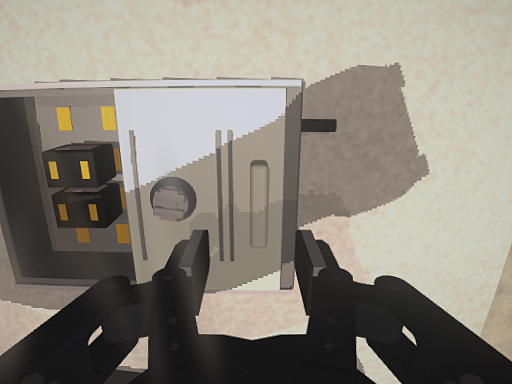

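The ridge at (260,205) lies between the finger lines, with the screw at (172,200) clear of the left finger.

send_rows(rows=[[0,0.001,0.018,0.0015,0,0,0],[0,0,0.018,0,0,0,0],[0,0,0.018,0,0,0,0],[0,0,0.013,0,0,0,0],[0,0,0,0,0,0,0],[0,0,0,0,0,0,0]])

```text
t: 18.73
tool_pos: [0.7058, 0.0316, 0.0737]
tool_rot: [-0.511, 0.488, -0.488, 0.512]
force: [0.5, 0.6, 0.7]
width: 0.0427
```

```bash
python3 - <<'E'
from h import *
st()
E
```

```text
t 18.73 pos [0.7058 0.0316 0.0737] w 0.0427 F [0.45 0.59 0.7 ] T [-0.03 -0.03  0.02]
axes x [ 0.046 -0.999 -0.   ] y [ 0.001  0.    -1.   ] z [0.999 0.046 0.001] q [ 0.18  0.88 -0.54  1.45  0.5   0.95 -0.44]
```

send_rows(rows=[[0,0,0.004,0,0,0,0],[-1,0,0,0,0,0,0],[-1,0,0,0,0,0,0],[-1,0,0,0,0,0,0],[-1,0,0,0,0,0,0],[-1,0,0,0,0,0,0],[-1,0,0,0,0,0,0]])

```text
t: 19.32
tool_pos: [0.7061, 0.0312, 0.0695]
tool_rot: [-0.511, 0.488, -0.489, 0.512]
force: [-0.4, -1.8, 6.4]
width: 0.0114
```

```bash
python3 - <<'E'
from h import *
st()
E
```

```text
t 19.32 pos [0.7061 0.0312 0.0695] w 0.0114 F [-0.45 -1.8   6.45] T [-0.06  0.26 -0.07]
axes x [ 0.046 -0.999 -0.   ] y [ 0.001  0.    -1.   ] z [0.999 0.046 0.001] q [ 0.18  0.88 -0.53  1.45  0.5   0.95 -0.44]
```

Gripped (11.4 mm). Drag along tool −z by 116 mm.

send_rows(rows=[[-1,0,0,-0.008,0,0,0],[-1,0,0,-0.014,0,0,0],[-1,0,0,-0.014,0,0,0],[-1,0,0,-0.014,0,0,0],[-1,0,0,-0.014,0,0,0],[-1,0,0,-0.014,0,0,0],[-1,0,0,-0.014,0,0,0],[-1,0,0,-0.012,0,0,0],[-1,0,0,-0.008,0,0,0],[-1,0,0,0,0,0,0]])

```text
t: 20.15
tool_pos: [0.5987, 0.0266, 0.0702]
tool_rot: [-0.508, 0.486, -0.491, 0.515]
force: [32.4, 3.9, -13.3]
width: 0.0107
```

```bash
python3 - <<'E'
from h import *
st()
E
```

```text
t 20.15 pos [0.5987 0.0266 0.0702] w 0.0107 F [ 32.41   3.89 -13.35] T [ 0.47 -6.67 -0.07]
axes x [ 0.046 -0.999 -0.002] y [ 0.012  0.003 -1.   ] z [0.999 0.046 0.012] q [ 0.22  0.74 -0.54  1.78  0.52  0.76 -0.54]
```

send_rows(rows=[[-1,0,0,0,0,0,0],[-1,0,0,0,0,0,0]])

```text
t: 20.32
tool_pos: [0.5987, 0.0266, 0.0702]
tool_rot: [-0.508, 0.487, -0.49, 0.514]
force: [29.0, 1.6, -10.5]
width: 0.0108
```

```bash
python3 - <<'E'
from h import *
st()
for n in("side","scene","wrist"):
    s=snapshot(n)
    if n=="wrist": cv2.imwrite("pics/w7.png",s["img"][:,:,::-1])
    elif n=="side": crop(s,"s7.png",170,170,310,290,5)
    else: crop(s,"c7.png",170,160,310,280,5)
E
```

```text
t 20.32 pos [0.5987 0.0266 0.0702] w 0.0108 F [ 28.99   1.55 -10.46] T [ 0.36 -5.98 -0.08]
axes x [ 0.046 -0.999 -0.002] y [ 0.01   0.002 -1.   ] z [0.999 0.046 0.01 ] q [ 0.22  0.74 -0.54  1.78  0.52  0.76 -0.54]
```

View pics/s7.png

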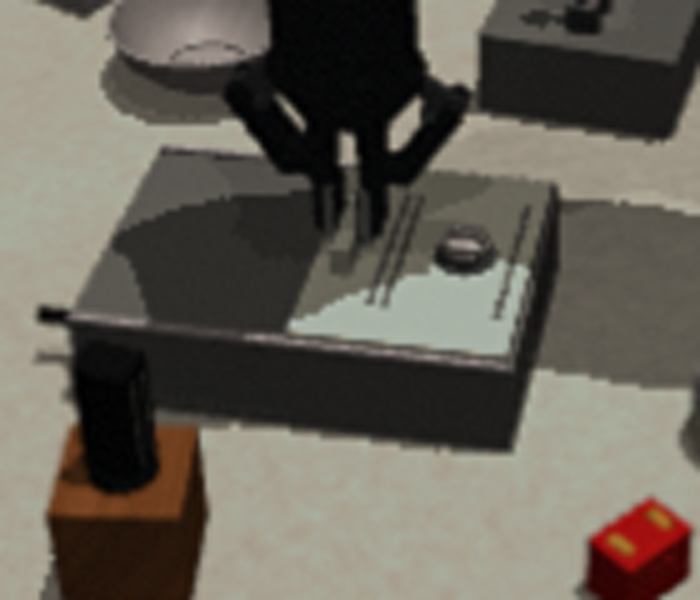

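View pics/c7.png

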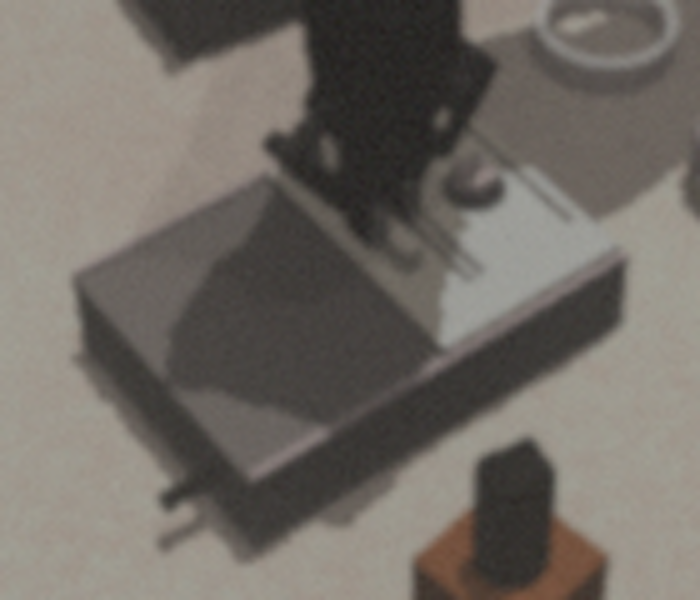

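View pics/w7.png

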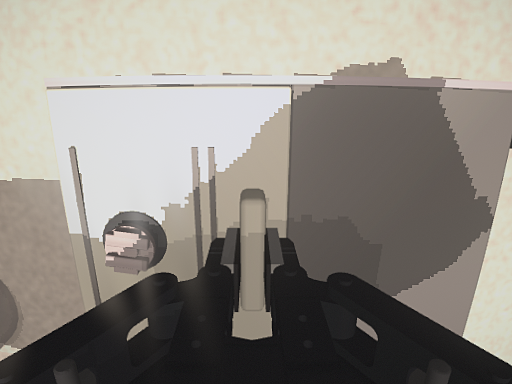

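```bash
python3 - <<'E'
from h import *
s=snapshot("wrist"); W=cloud(s)
c,sn=np.cos(np.radians(2.6)),np.sin(np.radians(2.6))
o=np.array([.5585,.0228])
X=(W[...,0]-o[0])*c+(W[...,1]-o[1])*sn; Y=-(W[...,0]-o[0])*sn+(W[...,1]-o[1])*c
for y in (.045,.055,.065):
    m=abs(Y-y)<.004
    xs=X[m];zs=W[...,2][m]
    b=np.arange(-.075,.19,.003)
    print(y,[(round(1000*(a+.0015)),round(1000*float(np.median(zs[(xs>=a)&(xs<a+.003)])),1)) for a in b if ((xs>=a)&(xs<a+.003)).sum()>2])
S=s["img"]
E
```

```text
0.045 [(-58, 62.0), (-55, 62.4), (-52, 62.5), (-49, 62.9), (-46, 63.0), (-43, 62.4), (-40, 62.5), (-37, 62.4), (-34, 62.5), (-31, 62.5), (-28, 62.6), (-25, 62.5), (-22, 62.5), (-19, 62.4), (-16, 62.5), (-13, 62.4), (-10, 62.5), (-7, 62.5), (-4, 62.5), (-1, 62.5), (2, 62.6), (5, 62.5), (8, 62.5), (11, 63.1), (14, 63.1), (17, 62.7), (20, 63.5), (23, 62.7), (26, 62.6), (29, 62.6), (32, 62.6), (35, 62.7), (38, 62.7), (41, 62.6), (44, 62.5), (47, 62.6), (50, 62.6), (53, 62.5), (56, 62.6), (59, 55.9), (62, 55.7), (65, 55.7), (68, 55.6), (71, 55.7), (74, 55.6), (77, 55.6), (80, 55.7), (83, 55.7), (86, 55.6), (89, 55.5), (92, 55.6), (95, 55.8), (98, 55.6), (101, 55.4), (104, 55.6), (107, 55.4), (110, 55.6), (113, 55.6), (116, 55.6), (119, 55.5), (122, 55.6), (125, 55.6), (128, 55.4), (131, 55.7), (134, 55.5), (137, 55.6), (140, 55.5), (143, 55.7), (146, 55.6), (149, 55.7), (152, 55.8), (155, 55.7), (158, 55.7), (161, 55.6), (164, 55.6), (167, 55.6), (170, 55.7), (173, 55.5), (176, 55.6), (179, 55.0)]
0.055 [(-58, 61.9), (-55, 62.3), (-52, 62.5), (-49, 62.5), (-46, 62.4), (-43, 62.5), (-40, 6
[... 1210 characters left out ...]
), (11, 62.6), (14, 62.5), (17, 62.5), (20, 62.6), (23, 62.4), (26, 62.5), (29, 62.6), (32, 62.7), (35, 62.7), (38, 62.5), (41, 62.4), (44, 62.5), (47, 62.6), (50, 62.7), (53, 62.5), (56, 62.5), (59, 56.8), (62, 55.6), (65, 55.4), (68, 55.6), (71, 55.5), (74, 55.6), (77, 55.5), (80, 55.5), (83, 55.6), (86, 55.6), (89, 55.6), (92, 55.6), (95, 55.5), (98, 55.8), (101, 55.7), (104, 55.6), (107, 55.5), (110, 55.6), (113, 55.6), (116, 55.5), (119, 55.6), (122, 55.4), (125, 55.7), (128, 55.5), (131, 55.6), (134, 55.6), (137, 55.7), (140, 55.7), (143, 55.6), (146, 55.8), (149, 55.7), (152, 55.4), (155, 55.5), (158, 55.6), (161, 55.5), (164, 55.7), (167, 55.7), (170, 55.8), (173, 55.6), (176, 55.5)]
```

By depth profile the cover spans −59 to +58 mm in box x, with the deck bare beyond that. So it's against its stop: fully shut. Releasing.

send_rows(rows=[[-1,0,0,0.003,0,0,0],[-0.4,0,0,0,0,0,0],[-0.4,0,0,0,0,0,0],[-0.4,0,0,0,0,0,0],[-0.4,0,-0.01,0,0,0,0],[-0.4,0,-0.03,0,0,0,0],[-0.4,0,-0.035,0,0,0,0],[0.2,0,-0.035,0,0,0,0],[0.2,0,-0.035,0,0,0,0]])

```text
t: 21.27
tool_pos: [0.5962, 0.0263, 0.216]
tool_rot: [0.511, -0.488, 0.488, -0.511]
force: [0.5, -0.1, -0.1]
width: 0.0483
```

```bash
python3 - <<'E'
from h import *
st(); plan((0.56,0.08,0.24),2.6)
E
```

```text
t 21.27 pos [0.5962 0.0263 0.216 ] w 0.0483 F [ 0.5  -0.12 -0.13] T [-0.03 -0.06 -0.05]
axes x [ 0.046 -0.999 -0.   ] y [-0.  0. -1.] z [ 0.999  0.046 -0.   ] q [ 0.29  0.56 -0.64  1.67  0.38  1.04 -0.42]
from [0.5962 0.0263 0.216 ] yaw 2.66 | tool shift total [-0.0554 -0.024  -0.0337] rows 2 each [-0.0277 -0.012  -0.0168]
   turn about tool y: 0.0011 rad total rows 1 each 0.0011  then level err: tool y axis [-3.e-04  2.e-04 -1.e+00]
```

send_rows(rows=[[0.2,0,0.023,-0.03,0,0,0],[0.2,0,0.023,-0.03,0,0,0],[0.2,0,0,0,0,0,0],[0.2,0,0,0,0,0,0],[0.2,0,0,0,0,0,0]])

```text
t: 21.68
tool_pos: [0.5375, 0.0234, 0.1685]
tool_rot: [-0.511, 0.488, -0.489, 0.512]
force: [1.2, 0.8, 1.3]
width: 0.0511
```

```bash
python3 - <<'E'
from h import *
st(); s=snapshot("wrist"); cv2.imwrite("pics/w8.png",s["img"][:,:,::-1]); W=cloud(s)
P=tops(W,(.51,.56,-.01,.05),.070,.085); print(rect(P),np.median(P[:,2]),len(P), cv2.minEnclosingCircle((P[:,:2]*1000).astype(np.float32)))
u,v=proj(s,[.537,.0238,.075])[0]; print(u,v); u,v=int(u),int(v)
crop(s,"w8c.png",u-40,v-32,u+40,v+32,9)
# top-down ortho map of head
H=np.full((64,64),np.nan)
P=tops(W,(.521,.553,.008,.040),.05,.09)
ix=((P[:,0]-.521)/.0005).astype(int).clip(0,63); iy=((P[:,1]-.008)/.0005).astype(int).clip(0,63)
import collections
low=P[(P[:,2]<.0735)&(P[:,2]>.066)&(np.hypot(P[:,0]-.537,P[:,1]-.0238)<.0105)]
print("low",len(low),rect(low) if len(low)>4 else "", np.percentile(P[:,2],[5,50,90,95,99]))
E
```

```text
t 21.68 pos [0.5375 0.0234 0.1685] w 0.0511 F [1.21 0.81 1.32] T [-0.02  0.04 -0.01]
axes x [ 0.046 -0.999  0.   ] y [ 0.001 -0.    -1.   ] z [0.999 0.046 0.001] q [ 0.31  0.53 -0.63  1.87  0.4   0.87 -0.47]
(array([536.5,  22. ]), array([24. , 24.3]), 1.8) 0.07549580345781107 784 ((536.6027221679688, 21.68787956237793), 13.40069580078125)
251.756450103546 187.97191589179798
low 135 (array([537.2,  26.2]), array([15.7, 20.2]), 85.1) [0.06225106 0.0710096  0.07634217 0.07671761 0.07718884]
```

View pics/w8.png

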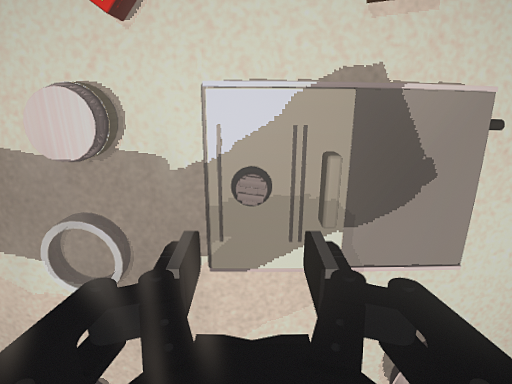

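View pics/w8c.png

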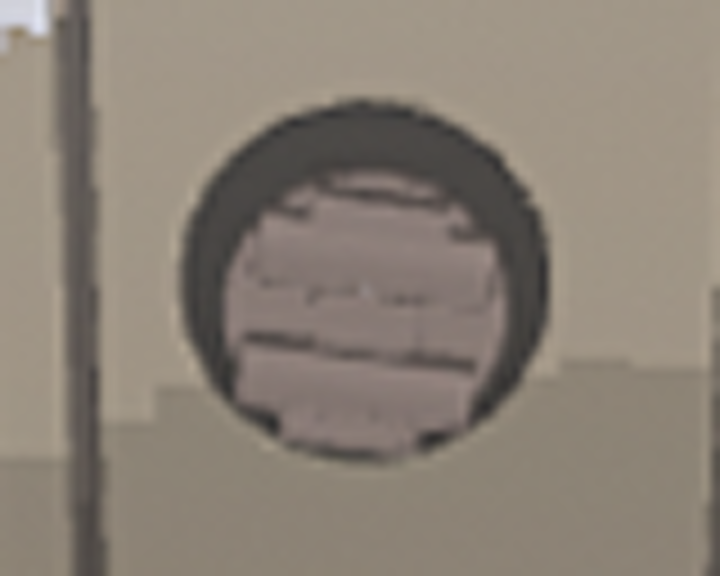

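The slot's lower edge runs from (245,337) to (475,365) in the crop. That makes the slot yaw about −3° in world, so screw angle ≈ 0.1 rad. Next is the screwdriver: I'll grip its 24 mm flats.

```bash
python3 - <<'E'
from h import *
plan((0.655,0.218,0.25),82)
E
```

```text
from [0.5379 0.0235 0.1686] yaw 2.62 | tool shift total [-0.1889 -0.0812  0.126 ] rows 7 each [-0.027  -0.0116  0.018 ]
   turn about tool y: -1.3854 rad total rows 12 each -0.1154  then level err: tool y axis [ 1.5e-03  3.0e-04 -1.0e+00]
```

send_rows(rows=[[1,-0.01,-0.04,0,0,0,0],[1,-0.03,-0.04,0.021,0,0,0],[1,-0.03,0,0.021,0,0,0],[1,-0.03,0,0.021,0,0,0],[1,-0.03,0,0.021,0,0,0],[1,-0.03,0,0.021,0,0,0],[1,-0.029,0,0.021,0,0,0],[1,0,0,0,0,-0.115,0],[1,0,0,0,0,-0.115,0],[1,0,0,0,0,-0.115,0]])

```text
t: 22.57
tool_pos: [0.6501, 0.2121, 0.2386]
tool_rot: [-0.589, 0.392, -0.391, 0.589]
force: [-0.4, -0.2, 0.4]
width: 0.0852
```

send_rows(rows=[[1,0,0,0,0,-0.115,0],[1,0,0,0,0,-0.115,0],[1,0,0,0,0,-0.115,0],[1,0,0,0,0,-0.115,0],[1,0,0,0,0,-0.115,0],[1,0,0,0,0,-0.115,0],[1,0,0,0,0,-0.115,0],[1,0,0,0,0,-0.12,0],[1,0,0,0,0,0,0],[1,0,0,0,0,0,0]])

```text
t: 23.4
tool_pos: [0.65, 0.2109, 0.2386]
tool_rot: [-0.701, 0.091, -0.091, 0.701]
force: [0.7, -0.1, -0.2]
width: 0.0851
```

```bash
python3 - <<'E'
from h import *
st(); s=snapshot("wrist"); cv2.imwrite("pics/w9.png",s["img"][:,:,::-1]); W=cloud(s)
for nm,b,z0,z1 in (("handle",(.62,.7,.17,.26),.122,.14),("stand",(.61,.71,.17,.27),.055,.063)):
    P=tops(W,b,z0,z1); print(nm,rect(P),len(P),np.median(P[:,2]))
plan((0.6585,0.218,0.17),82)
E
```

```text
t 23.40 pos [0.65   0.2109 0.2386] w 0.0851 F [ 0.7  -0.11 -0.22] T [ 0.01 -0.02 -0.02]
axes x [ 0.967 -0.256 -0.   ] y [-0.     0.001 -1.   ] z [0.256 0.967 0.001] q [ 0.11  0.76 -0.91  1.39  0.6   1.28  0.48]
handle (array([658.6, 217.6]), array([24. , 30.4]), 82.7) 980 0.12938225247265936
stand (array([659. , 217.4]), array([64.6, 64.2]), 11.2) 2308 0.059665721129032234
from [0.6499 0.2108 0.2386] yaw 75.12 | tool shift total [0.0065 0.0686 0.0091] rows 2 each [0.0033 0.0343 0.0046]
   turn about tool y: -0.1201 rad total rows 1 each -0.1201  then level err: tool y axis [-0.e+00  6.e-04 -1.e+00]
```

View pics/w9.png

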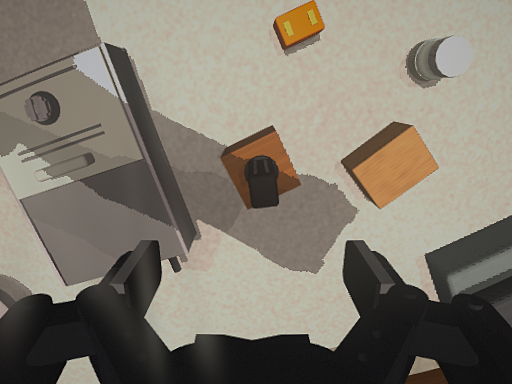

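The handle is at (262,180) between the finger lines, centre (658.6, 217.6) mm, yaw 82.7° across its 24 mm flats.

send_rows(rows=[[1,0.0066,0.034,0.0088,0,0,0],[1,0,0.034,0,0,-0.066,0],[1,0,0,0,0,-0.066,0],[1,0,0,0,0,0,0],[1,0,0,0,0,0,0]])

```text
t: 23.87
tool_pos: [0.6584, 0.218, 0.171]
tool_rot: [-0.705, 0.045, -0.045, 0.706]
force: [0.4, 0.0, 0.8]
width: 0.0853
```

```bash
python3 - <<'E'
from h import *
st(); s=snapshot("wrist"); W=cloud(s)
for nm,b,z0,z1 in (("handle",(.62,.7,.17,.26),.122,.14),("stand",(.61,.71,.17,.27),.055,.063)):
    P=tops(W,b,z0,z1); print(nm,rect(P),len(P),np.median(P[:,2]))
plan((0.6585,0.2176,0.088),82.5)
E
```

```text
t 23.87 pos [0.6584 0.218  0.171 ] w 0.0853 F [0.38 0.01 0.84] T [-0.02 -0.03  0.03]
axes x [ 0.992 -0.127  0.   ] y [ 0.     0.001 -1.   ] z [0.127 0.992 0.001] q [ 0.1   0.84 -0.9   1.42  0.68  1.2   0.56]
handle (array([658.3, 217.9]), array([23.9, 29.9]), 82.0) 1727 0.12942612694049546
stand (array([659. , 217.5]), array([64.7, 64.3]), 11.3) 3528 0.05968458240407035
from [0.6586 0.218  0.1715] yaw 82.71 | tool shift total [-0.0002  0.0835 -0.0005] rows 3 each [-0.0001  0.0278 -0.0002]
   turn about tool y: 0.0036 rad total rows 1 each 0.0036  then level err: tool y axis [ 1.3e-03  8.0e-04 -1.0e+00]
```

send_rows(rows=[[1,0,0.02,0,0,0,0],[1,0,0.02,0,0,0,0],[1,0,0.02,0,0,0,0],[1,0,0.015,0,0,0,0],[1,0,0.008,0,0,0,0],[1,0,0,0,0,0,0],[-1,0,0,0,0,0,0],[-1,0,0,0,0,0,0],[-1,0,0,0,0,0,0],[-1,0,0,0,0,0,0]], newtons=60)

```text
t: 24.75
tool_pos: [0.6585, 0.2178, 0.0883]
tool_rot: [-0.706, 0.043, -0.044, 0.706]
force: [0.1, -1.1, 0.4]
width: 0.0385
```

send_rows(rows=[[-1,0,0,0,0,0,0],[-1,0,0,0,0,0,0],[-1,0,0,0,0,0,0],[-1,0,0,0,0,0,0]])

```text
t: 25.08
tool_pos: [0.6583, 0.2177, 0.088]
tool_rot: [-0.706, 0.043, -0.044, 0.706]
force: [-1.0, -1.2, 6.5]
width: 0.0235
```

```bash
python3 - <<'E'
from h import *
st()
E
```

```text
t 25.08 pos [0.6583 0.2177 0.088 ] w 0.0235 F [-0.95 -1.18  6.45] T [-0.35  0.23 -0.09]
axes x [ 0.992 -0.123  0.001] y [ 0.001  0.    -1.   ] z [0.123 0.992 0.   ] q [ 0.08  0.93 -0.85  1.48  0.75  1.08  0.51]
```

send_rows(rows=[[-1,0,-0.005,0,0,0,0],[-1,0,-0.015,0,0,0,0],[-1,0,-0.025,0,0,0,0],[-1,0,-0.03,0,0,0,0],[-1,0,-0.03,0,0,0,0],[-1,0,-0.025,0,0,0,0],[-1,0,0,0,0,0,0],[-1,0,0,0,0,0,0]])

```text
t: 25.75
tool_pos: [0.6585, 0.218, 0.2198]
tool_rot: [-0.705, 0.042, -0.044, 0.706]
force: [-0.1, -0.1, -2.4]
width: 0.0232
```

```bash
python3 - <<'E'
from h import *
st(); plan((0.5366,0.0219,0.20),86.9)
E
```

```text
t 25.75 pos [0.6585 0.218  0.2198] w 0.0232 F [-0.09 -0.12 -2.41] T [-0.02  0.06 -0.  ]
axes x [ 0.992 -0.123  0.003] y [ 0.003  0.001 -1.   ] z [0.123 0.992 0.001] q [ 0.11  0.8  -0.93  1.38  0.64  1.28  0.59]
from [0.6585 0.218  0.2198] yaw 82.96 | tool shift total [-0.097   0.0193 -0.2096] rows 6 each [-0.0162  0.0032 -0.0349]
   turn about tool y: -0.0687 rad total rows 1 each -0.0687  then level err: tool y axis [ 2.7e-03  9.0e-04 -1.0e+00]
```

send_rows(rows=[[-1,-0.0162,0.0,-0.035,0,0,0],[-1,-0.0162,0,-0.035,0,0,0],[-1,-0.0162,0,-0.035,0,0,0],[-1,-0.0162,0,-0.035,0,0,0],[-1,-0.0162,0,-0.035,0,0,0],[-1,-0.0162,0.01,-0.035,0,-0.068,0],[-1,0,0.01,0,0,0,0],[-1,0,0,0,0,0,0],[-1,0,0,0,0,0,0]])

```text
t: 26.5
tool_pos: [0.5358, 0.0213, 0.1972]
tool_rot: [-0.707, 0.02, -0.019, 0.707]
force: [1.0, 0.9, 0.3]
width: 0.0233
```

```bash
python3 - <<'E'
from h import *
st(); s=snapshot("wrist"); cv2.imwrite("pics/w10.png",s["img"][:,:,::-1])
plan((0.5366,0.0219,0.165),86.9)
E
```

```text
t 26.50 pos [0.5358 0.0213 0.1972] w 0.0233 F [0.99 0.95 0.3 ] T [0.05 0.01 0.01]
axes x [ 0.998 -0.055 -0.001] y [-0.001  0.001 -1.   ] z [0.055 0.998 0.001] q [ 0.57  0.61 -1.02  1.83  0.6   1.05  0.82]
from [0.5362 0.0222 0.1976] yaw 86.89 | tool shift total [ 0.0005  0.0326 -0.0003] rows 1 each [ 0.0005  0.0326 -0.0003]
   turn about tool y: -0.0001 rad total rows 1 each -0.0001  then level err: tool y axis [-1.e-04  9.e-04 -1.e+00]
```

View pics/w10.png

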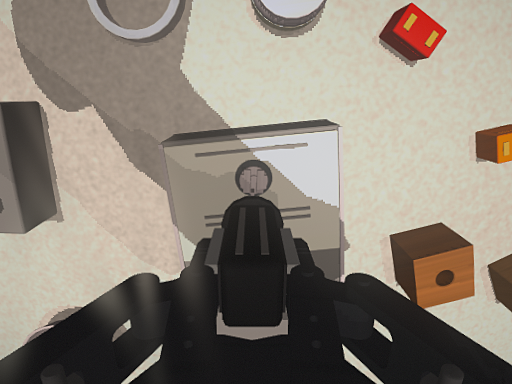

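```bash
python3 - <<'E'
from h import *
s=snapshot("wrist"); t=sense(); M=R.from_quat(t["tool_rot"]).as_matrix(); p=t["tool_pos"]
crop(s,"w10c.png",210,150,300,230,8)
tt=lambda x,y,z: p+M@np.array([x,y,z])
# y: TCP at .197; handle top is at bit end+.118 ; bit end = .076 beyond TCP -> handle top y=-.042
for nm,q in {"bit end":(0,.076,0),"handle top c":(0,-.042,0),"htop L":(0,-.042,-.012),"htop R":(0,-.042,.012),"screw under TCP":(0,p[2]-.0766,0)}.items():
    print(nm,proj(s,tt(*q))[0].round(1))
print(proj(s,[.5366,.0219,.0766])); st()
E
```

```text
bit end [253.3 197.3]
handle top c [254.8 298.7]
htop L [222.9 298.6]
htop R [286.7 298.5]
screw under TCP [253.1 180.5]
[[252.13630477 180.75409886]]
t 26.60 pos [0.5363 0.0226 0.1978] w 0.0230 F [-0.14 -0.28 -1.23] T [ 0.05  0.02 -0.02]
axes x [ 0.999 -0.053  0.   ] y [ 0.     0.001 -1.   ] z [0.053 0.999 0.001] q [ 0.57  0.61 -1.03  1.83  0.6   1.05  0.82]
```

View pics/w10c.png

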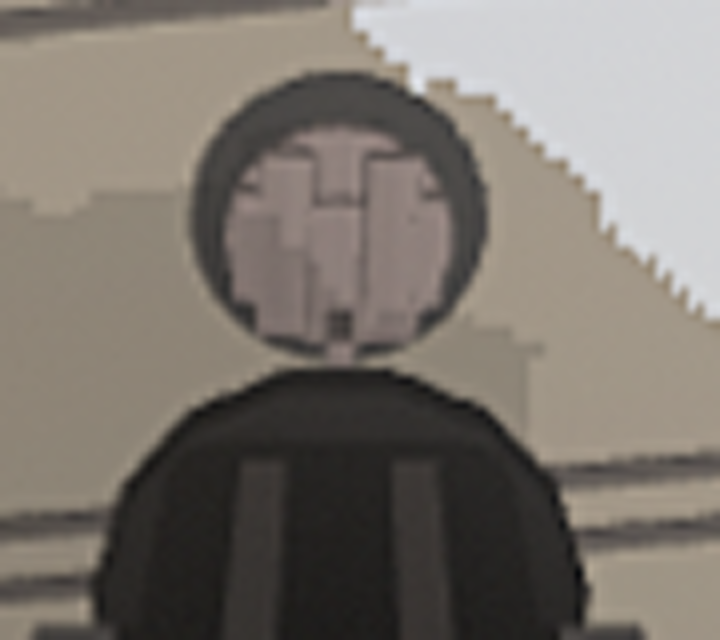

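The slot lies at crop columns 313–365 (centre 339) and the collar centre at 340, so the bit is aligned to within a few tenths of a mm. Lowering.

send_rows(rows=[[-1,0,0.015,0,0,0,0],[-1,0,0.015,0,0,0,0],[-1,0,0.008,0,0,0,0],[-1,0,0,0,0,0,0],[-1,0,0,0,0,0,0]])

```text
t: 27.02
tool_pos: [0.5361, 0.0222, 0.1597]
tool_rot: [-0.707, 0.019, -0.019, 0.707]
force: [-0.3, -0.1, -1.2]
width: 0.0238
```

```bash
python3 - <<'E'
from h import *
st(); 
s=snapshot("wrist"); crop(s,"w11.png",200,130,310,230,7)
s=snapshot("side"); crop(s,"s11.png",190,150,300,250,7)
E
```

```text
t 27.02 pos [0.5361 0.0222 0.1597] w 0.0238 F [-0.28 -0.07 -1.19] T [ 0.02  0.02 -0.01]
axes x [ 0.999 -0.054 -0.   ] y [-0.     0.001 -1.   ] z [0.054 0.999 0.001] q [ 0.54  0.66 -0.99  1.87  0.66  0.98  0.78]
```

View pics/w11.png

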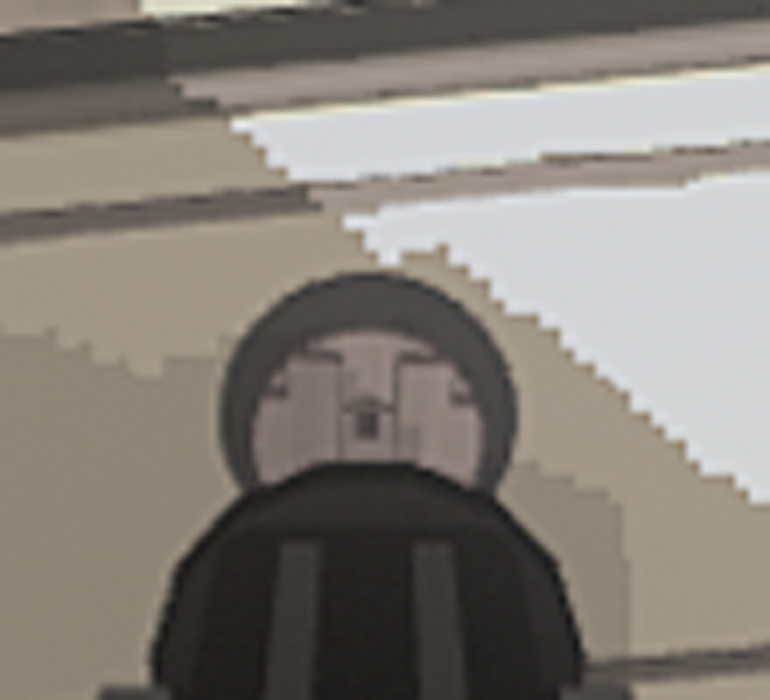

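View pics/s11.png

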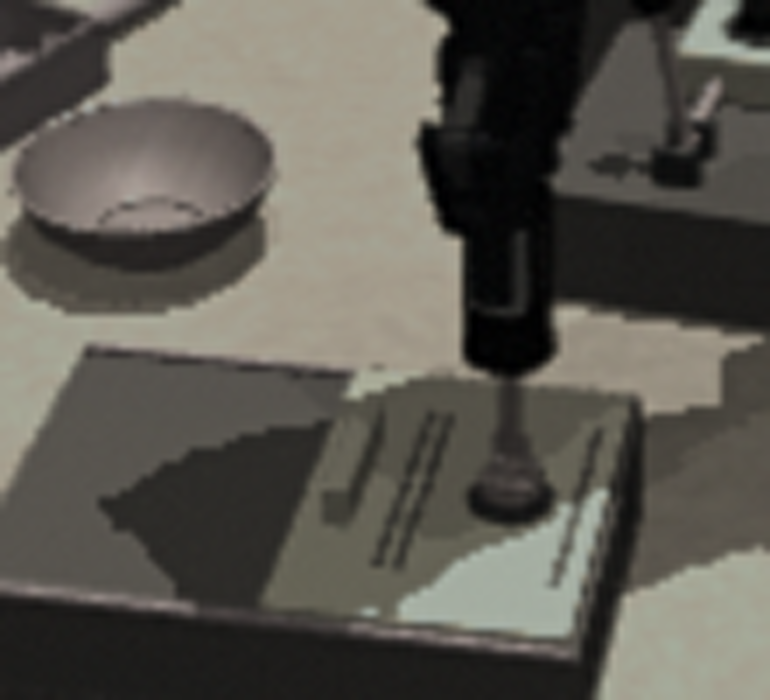

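The bit's end shows at (367,415), centred in the slot (342–396). Pressing in gently.

send_rows(rows=[[-1,0,0.003,0,0,0,0],[-1,0,0.003,0,0,0,0],[-1,0,0.002,0,0,0,0],[-1,0,0.001,0,0,0,0],[-1,0,0,0,0,0,0]])

```text
t: 27.53
tool_pos: [0.5359, 0.0211, 0.1503]
tool_rot: [0.707, -0.019, 0.019, -0.707]
force: [-0.3, -0.7, 1.0]
width: 0.0231
```

```bash
python3 - <<'E'
from h import *
st(); 
E
```

```text
t 27.53 pos [0.5359 0.0211 0.1503] w 0.0231 F [-0.32 -0.7   1.01] T [-0.21  0.18 -0.03]
axes x [ 0.998 -0.055 -0.   ] y [-0. -0. -1.] z [ 0.055  0.998 -0.   ] q [ 0.53  0.67 -0.97  1.88  0.67  0.97  0.76]
```

send_rows(rows=[[-1,0,0.001,0,0,0,0],[-1,0,0.001,0,0,0,0],[-1,0,0,0,0,0,0]])

```text
t: 27.78
tool_pos: [0.5363, 0.0212, 0.1493]
tool_rot: [0.707, -0.019, 0.02, -0.707]
force: [-4.1, -2.3, 18.8]
width: 0.0235
```

```bash
python3 - <<'E'
from h import *
st(); 
E
```

```text
t 27.78 pos [0.5363 0.0212 0.1493] w 0.0235 F [-4.07 -2.28 18.76] T [-0.66  1.25 -0.06]
axes x [ 0.998 -0.055  0.001] y [ 0.001 -0.    -1.   ] z [ 0.055  0.998 -0.   ] q [ 0.53  0.67 -0.97  1.88  0.67  0.97  0.76]
```

send_rows(rows=[[-1,0,0,0,0,0.05,0],[-1,0,0,0,0,0.05,0],[-1,0,0,0,0,0.05,0],[-1,0,0,0,0,0.05,0],[-1,0,0,0,0,0.05,0],[-1,0,0.0002,0,0,0.05,0],[-1,0,0.0002,0,0,0.05,0],[-1,0,0,0,0,0,0]])

```text
t: 28.45
tool_pos: [0.5369, 0.022, 0.1493]
tool_rot: [-0.692, 0.142, -0.144, 0.693]
force: [-2.1, 1.9, 18.1]
width: 0.0231
```

```bash
python3 - <<'E'
from h import *
st(); plan((0.5366,0.0219,0.148),90)
E
```

```text
t 28.45 pos [0.5369 0.022  0.1493] w 0.0231 F [-2.13  1.89 18.08] T [0.55 0.62 0.06]
axes x [ 0.918 -0.397  0.002] y [ 0.003  0.001 -1.   ] z [0.397 0.918 0.002] q [ 0.48  0.64 -0.89  1.88  0.62  0.93  0.46]
from [0.5369 0.022  0.1493] yaw 66.63 | tool shift total [-0.0002  0.0013 -0.0002] rows 1 each [-0.0002  0.0013 -0.0002]
   turn about tool y: -0.4079 rad total rows 4 each -0.1020  then level err: tool y axis [ 2.6e-03  7.0e-04 -1.0e+00]
```

send_rows(rows=[[-1,0,0.0003,0,0,0.06,0],[-1,0,0.0003,0,0,0.06,0],[-1,0,0.0003,0,0,0.06,0],[-1,0,0.0003,0,0,0.06,0],[-1,0,0.0003,0,0,0.06,0],[-1,0,0.0003,0,0,0.06,0],[-1,0,0,0,0,0,0]])

```text
t: 29.03
tool_pos: [0.5371, 0.0222, 0.1478]
tool_rot: [-0.655, 0.264, -0.266, 0.656]
force: [-2.5, 1.3, 23.2]
width: 0.0231
```

```bash
python3 - <<'E'
from h import *
st(); plan((0.5366,0.0219,0.148),90)
s=snapshot("wrist"); crop(s,"w12.png",200,120,310,220,7)
E
```

```text
t 29.03 pos [0.5371 0.0222 0.1478] w 0.0231 F [-2.46  1.3  23.21] T [0.6  0.73 0.03]
axes x [ 0.719 -0.695  0.002] y [ 0.003  0.001 -1.   ] z [0.695 0.719 0.003] q [ 0.42  0.61 -0.8   1.88  0.56  0.89  0.15]
from [0.5371 0.0222 0.1478] yaw 45.97 | tool shift total [-0.0002 -0.0002 -0.0005] rows 1 each [-0.0002 -0.0002 -0.0005]
   turn about tool y: -0.7685 rad total rows 7 each -0.1098  then level err: tool y axis [ 3.2e-03  6.0e-04 -1.0e+00]
```

View pics/w12.png

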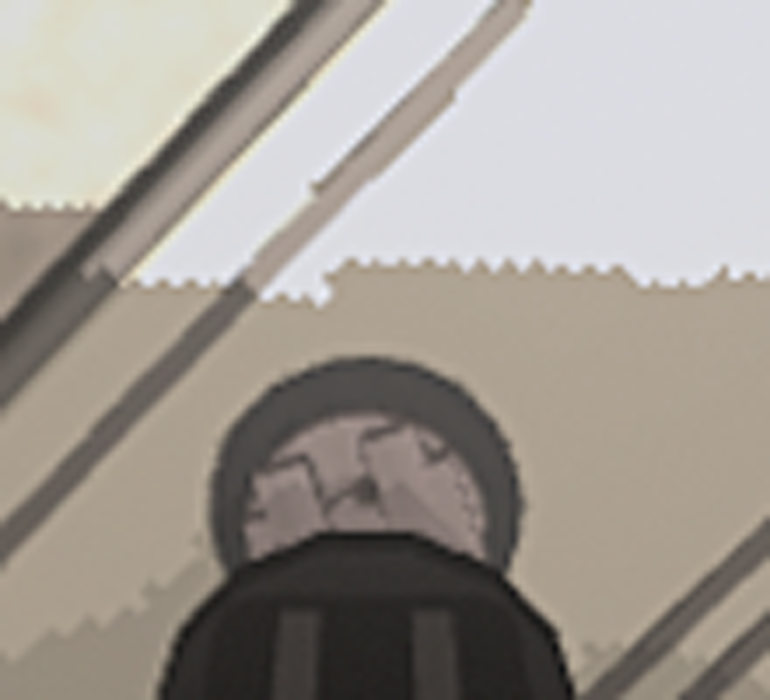

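The slot is following the bit: it lags slightly in image angle, and the z has dropped 1.5 mm. Continuing.

send_rows(rows=[[-1,0,0.00022,0,0,0.06,0],[-1,0,0.00022,0,0,0.06,0],[-1,0,0.00022,0,0,0.06,0],[-1,0,0.00022,0,0,0.06,0],[-1,0,0.00022,0,0,0.06,0],[-1,0,0.00022,0,0,0.06,0],[-1,0,0.00022,0,0,0.06,0],[-1,0,0.00022,0,0,0.06,0],[-1,0,0,0,0,0,0]])

```text
t: 29.83
tool_pos: [0.5371, 0.0222, 0.146]
tool_rot: [-0.573, 0.412, -0.414, 0.575]
force: [-2.1, 1.3, 22.9]
width: 0.0233
```

```bash
python3 - <<'E'
from h import *
st(); plan((0.5366,0.0219,0.148),90)
E
```

```text
t 29.83 pos [0.5371 0.0222 0.146 ] w 0.0233 F [-2.12  1.28 22.95] T [0.58 0.74 0.02]
axes x [ 0.317 -0.948  0.   ] y [ 0.003  0.001 -1.   ] z [0.948 0.317 0.003] q [ 0.35  0.57 -0.68  1.89  0.48  0.85 -0.26]
from [0.5371 0.0222 0.146 ] yaw 18.47 | tool shift total [ 0.0001 -0.002  -0.0006] rows 1 each [ 0.0001 -0.002  -0.0006]
   turn about tool y: -1.2484 rad total rows 11 each -0.1135  then level err: tool y axis [ 3.2e-03  7.0e-04 -1.0e+00]
```

send_rows(rows=[[-1,0,0.00022,0,0,0.06,0],[-1,0,0.00022,0,0,0.06,0],[-1,0,0.00022,0,0,0.06,0],[-1,0,0.00022,0,0,0.06,0],[-1,0,0.00022,0,0,0.06,0],[-1,0,0.00022,0,0,0.06,0],[-1,0,0.00022,0,0,0.06,0],[-1,0,0.0002,0,0,0.05,0],[-1,0,0,0,0,0,0]])

```text
t: 30.58
tool_pos: [0.5371, 0.0222, 0.1443]
tool_rot: [0.461, -0.535, 0.536, -0.463]
force: [-2.3, 3.1, 22.1]
width: 0.0232
```

```bash
python3 - <<'E'
from h import *
st(); plan((0.5366,0.0219,0.148),90)
E
```

```text
t 30.58 pos [0.5371 0.0222 0.1443] w 0.0232 F [-2.27  3.12 22.14] T [0.69 0.66 0.08]
axes x [-0.146 -0.989 -0.001] y [ 0.003  0.001 -1.   ] z [ 0.989 -0.146  0.003] q [ 0.26  0.55 -0.57  1.89  0.4   0.81 -0.66]
from [0.5371 0.0222 0.1443] yaw -8.42 | tool shift total [ 0.0004 -0.0037 -0.0005] rows 1 each [ 0.0004 -0.0037 -0.0005]
   turn about tool y: 1.4239 rad total rows 12 each 0.1187  then level err: tool y axis [ 3.2e-03  8.0e-04 -1.0e+00]
```

send_rows(rows=[[-1,0,0.0002,0,0,0.05,0],[-1,0,0.0002,0,0,0.05,0],[-1,0,0.0002,0,0,0.05,0],[-1,0,0,0,0,0,0]])

```text
t: 30.92
tool_pos: [0.5372, 0.0222, 0.1437]
tool_rot: [0.419, -0.568, 0.569, -0.422]
force: [-2.2, 2.7, 22.8]
width: 0.0234
```

```bash
python3 - <<'E'
from h import *
st(); plan((0.5366,0.0219,0.148),90)
E
```

```text
t 30.92 pos [0.5372 0.0222 0.1437] w 0.0234 F [-2.22  2.74 22.84] T [0.71 0.65 0.05]
axes x [-0.293 -0.956 -0.002] y [ 0.003  0.001 -1.   ] z [ 0.956 -0.293  0.003] q [ 0.24  0.54 -0.53  1.89  0.37  0.8  -0.79]
from [0.5372 0.0222 0.1437] yaw -17.01 | tool shift total [ 0.0005 -0.0043 -0.0005] rows 1 each [ 0.0005 -0.0043 -0.0005]
   turn about tool y: 1.2739 rad total rows 11 each 0.1158  then level err: tool y axis [ 3.3e-03  9.0e-04 -1.0e+00]
```

send_rows(rows=[[-1,0,0.0002,0,0,0.05,0],[-1,0,0.0001,0,0,0.05,0],[-1,0,0.0001,0,0,0.05,0],[-1,0,0,0,0,0,0]])

```text
t: 31.25
tool_pos: [0.5372, 0.0223, 0.1434]
tool_rot: [0.376, -0.598, 0.599, -0.378]
force: [-3.9, 3.0, 25.2]
width: 0.0229
```

```bash
python3 - <<'E'
from h import *
st(); plan((0.5366,0.0219,0.148),90)
s=snapshot("wrist"); crop(s,"w13.png",200,120,310,220,7)
E
```

```text
t 31.25 pos [0.5372 0.0223 0.1434] w 0.0229 F [-3.86  2.99 25.19] T [0.84 0.87 0.19]
axes x [-0.432 -0.902 -0.002] y [ 0.004  0.001 -1.   ] z [ 0.902 -0.432  0.003] q [ 0.21  0.54 -0.49  1.9   0.35  0.79 -0.91]
from [0.5372 0.0223 0.1434] yaw -25.60 | tool shift total [ 0.0006 -0.0046 -0.0004] rows 1 each [ 0.0006 -0.0046 -0.0004]
   turn about tool y: 1.1240 rad total rows 10 each 0.1124  then level err: tool y axis [ 3.5e-03  9.0e-04 -1.0e+00]
```

View pics/w13.png

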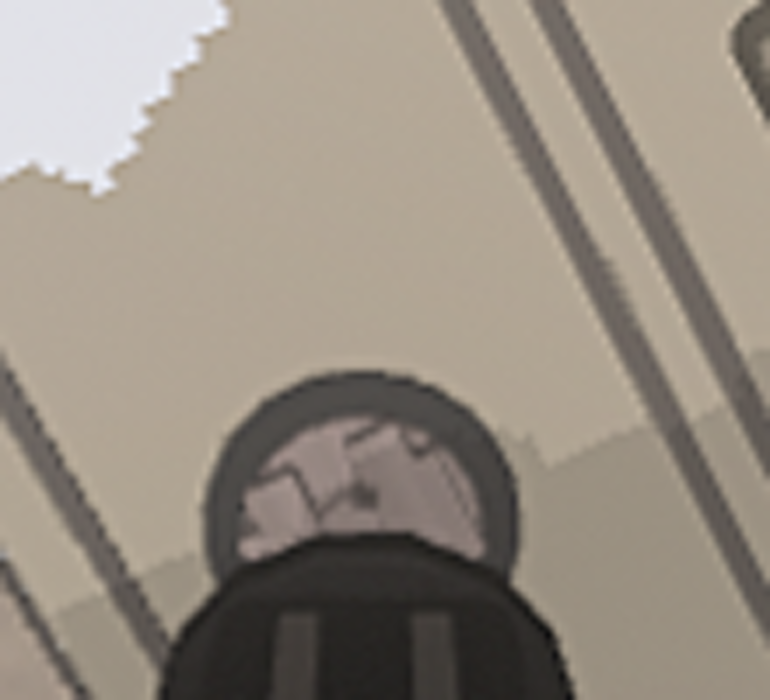

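send_rows(rows=[[-1,0,0,0,0,0.04,0],[-1,0,0,0,0,0.04,0],[-1,0,0,0,0,0,0]])

```text
t: 31.55
tool_pos: [0.5373, 0.0222, 0.1434]
tool_rot: [0.352, -0.612, 0.613, -0.354]
force: [-3.1, 2.9, 26.3]
width: 0.0235
```

```bash
python3 - <<'E'
from h import *
st(); plan((0.5366,0.0219,0.148),90)
E
```

```text
t 31.55 pos [0.5373 0.0222 0.1434] w 0.0235 F [-3.07  2.92 26.26] T [0.65 0.79 0.17]
axes x [-0.502 -0.865 -0.003] y [ 0.004  0.001 -1.   ] z [ 0.865 -0.502  0.003] q [ 0.2   0.53 -0.47  1.9   0.33  0.78 -0.98]
from [0.5373 0.0222 0.1434] yaw -30.14 | tool shift total [ 0.0006 -0.0046 -0.0004] rows 1 each [ 0.0006 -0.0046 -0.0004]
   turn about tool y: 1.0448 rad total rows 9 each 0.1161  then level err: tool y axis [ 3.5e-03  9.0e-04 -1.0e+00]
```

send_rows(rows=[[-1,0,-0.002,0,0,0,0],[-1,0,-0.008,0,0,0,0],[-1,0,-0.02,0,0,0,0],[-1,0,-0.025,0,0,0,0],[-1,0,0,0,0,0,0],[-1,0,0,0,0,0,0]])

```text
t: 32.05
tool_pos: [0.5363, 0.0211, 0.1978]
tool_rot: [0.353, -0.612, 0.613, -0.354]
force: [-0.3, 0.4, -1.9]
width: 0.0236
```

```bash
python3 - <<'E'
from h import *
t=st(); s=snapshot("wrist"); cv2.imwrite("pics/w14.png",s["img"][:,:,::-1]); W=cloud(s)
P=tops(W,(.52,.555,.005,.04),.0665,.085); print(rect(P),np.percentile(P[:,2],[50,90,97]),len(P))
crop(s,"w14c.png",205,130,300,220,8)
E
```

```text
t 32.05 pos [0.5363 0.0211 0.1978] w 0.0236 F [-0.26  0.39 -1.89] T [-0.07  0.03  0.01]
axes x [-0.501 -0.866 -0.001] y [ 0.002 -0.    -1.   ] z [ 0.866 -0.501  0.002] q [ 0.23  0.46 -0.5   1.85  0.28  0.9  -0.93]
(array([536.1,  21.8]), array([24.1, 23.7]), 2.9) [0.07027472 0.0712591  0.07173269] 510
```

View pics/w14c.png

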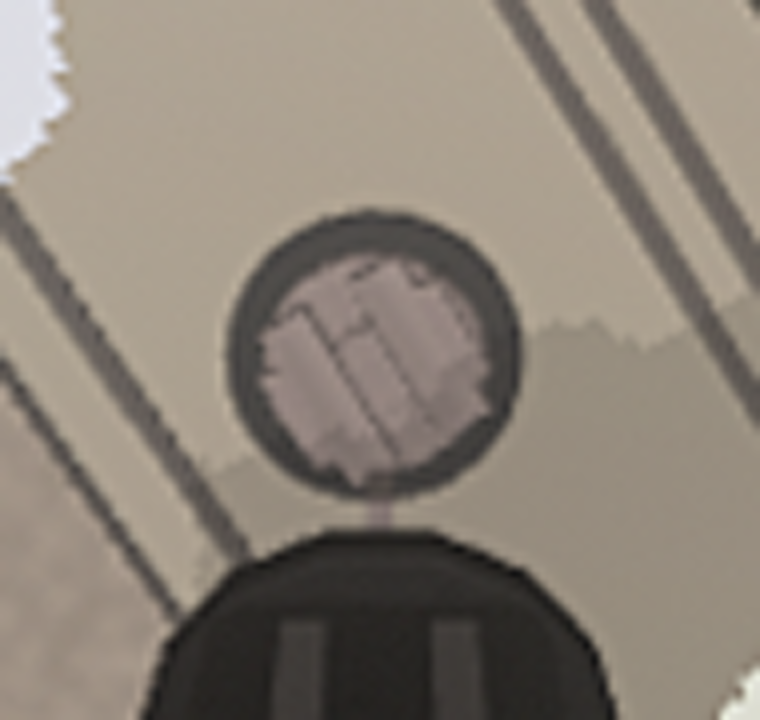

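View pics/w14.png

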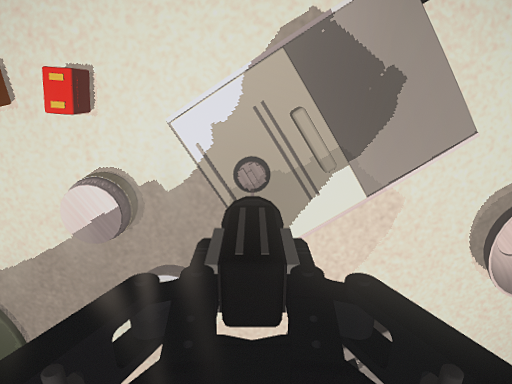

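The slot edges (30.5° lean) are now about 2° further clockwise than the cover's grooves, which run across the box. So screw angle ≈ 1.6 rad. The head top sank from 77.0 to 71.5 mm, and the torque had risen at the end. So it is home. Now returning the tool to the stand.

```bash
python3 - <<'E'
from h import *
plan((0.6585,0.2178,0.205),82.7)
E
```

```text
from [0.5358 0.0209 0.1968] yaw -30.04 | tool shift total [-0.2318 -0.0082  0.0077] rows 6 each [-0.0386 -0.0014  0.0013]
   turn about tool y: 1.1740 rad total rows 10 each 0.1174  then level err: tool y axis [ 2.e-04 -2.e-04 -1.e+00]
```

send_rows(rows=[[-1,0,-0.008,0,0,0,0],[-1,-0.0386,0,0.0013,0,0,0],[-1,-0.0386,0,0.0013,0,0,0],[-1,-0.0386,0,0.0013,0,0,0],[-1,-0.0386,0,0.0013,0,0,0],[-1,-0.0386,0,0.0013,0,0,0],[-1,-0.0386,0,0.0013,0,0,0],[-1,0,0,0,0,-0.115,0],[-1,0,0,0,0,-0.115,0],[-1,0,0,0,0,-0.115,0]])

```text
t: 32.93
tool_pos: [0.658, 0.2186, 0.2036]
tool_rot: [-0.456, 0.541, -0.541, 0.455]
force: [-0.2, -0.5, -1.8]
width: 0.0229
```

send_rows(rows=[[-1,0,0,0,0,-0.115,0],[-1,0,0,0,0,-0.115,0],[-1,0,0,0,0,-0.115,0],[-1,0,0,0,0,-0.115,0],[-1,0,0,0,0,-0.115,0],[-1,0,0,0,0,-0.115,0],[-1,0,0,0,0,-0.115,0],[-1,0,0,0,0,-0.115,0],[-1,0,0,0,0,-0.115,0],[-1,0,0,0,0,-0.115,0]])

```text
t: 33.77
tool_pos: [0.6582, 0.2175, 0.2041]
tool_rot: [0.676, -0.207, 0.207, -0.676]
force: [0.4, 0.1, -1.4]
width: 0.0233
```

send_rows(rows=[[-1,0,0,0,0,-0.115,0],[-1,0,0,0,0,-0.115,0],[-1,0,0,0,0,-0.115,0],[-1,0,0,0,0,-0.115,0],[-1,0,0,0,0,0,0],[-1,0,0,0,0,0,0]])

```text
t: 34.27
tool_pos: [0.6583, 0.2176, 0.2041]
tool_rot: [0.705, -0.051, 0.05, -0.705]
force: [-0.0, -0.6, -1.1]
width: 0.023
```

```bash
python3 - <<'E'
from h import *
st();plan((0.6585,0.2178,0.165),82.7)
E
```

```text
t 34.27 pos [0.6583 0.2176 0.2041] w 0.0230 F [-0.04 -0.63 -1.13] T [-0.01 -0.05 -0.03]
axes x [ 0.99  -0.143 -0.001] y [-0.001  0.    -1.   ] z [ 0.143  0.99  -0.   ] q [ 0.1   0.81 -0.91  1.39  0.64  1.25  0.57]
from [0.6583 0.2176 0.2041] yaw 81.78 | tool shift total [0.0002 0.0391 0.0003] rows 1 each [0.0002 0.0391 0.0003]
   turn about tool y: -0.0161 rad total rows 1 each -0.0161  then level err: tool y axis [-0.0013  0.     -1.    ]
```

send_rows(rows=[[-1,0,0.02,0,0,0,0],[-1,0,0.02,0,0,0,0],[-1,0,0.008,0,0,0,0],[-1,0,0.006,0,0,0,0],[-1,0,0.006,0,0,0,0],[-1,0,0.006,0,0,0,0],[-1,0,0,0,0,0,0]])

```text
t: 34.85
tool_pos: [0.6584, 0.2176, 0.138]
tool_rot: [0.705, -0.05, 0.049, -0.705]
force: [-1.1, -0.8, -2.1]
width: 0.024
```

```bash
python3 - <<'E'
from h import *
st()
E
```

```text
t 34.85 pos [0.6584 0.2176 0.138 ] w 0.0240 F [-1.08 -0.77 -2.09] T [-0.02 -0.02 -0.01]
axes x [ 0.99  -0.14  -0.001] y [-0.001 -0.    -1.   ] z [ 0.14  0.99 -0.  ] q [ 0.09  0.87 -0.87  1.45  0.7   1.15  0.53]
```

send_rows(rows=[[-1,0,0.006,0,0,0,0],[-1,0,0.006,0,0,0,0],[-1,0,0.008,0,0,0,0],[-1,0,0.01,0,0,0,0],[-1,0,0.01,0,0,0,0],[-1,0,0.005,0,0,0,0],[-1,0,0,0,0,0,0]])

```text
t: 35.43
tool_pos: [0.6579, 0.2175, 0.0919]
tool_rot: [0.706, -0.05, 0.049, -0.705]
force: [0.8, -0.0, -1.9]
width: 0.0234
```

```bash
python3 - <<'E'
from h import *
st()
E
```

```text
t 35.43 pos [0.6579 0.2175 0.0919] w 0.0234 F [ 0.8  -0.04 -1.87] T [ 0.04 -0.01  0.01]
axes x [ 0.99  -0.139 -0.002] y [-0.002 -0.001 -1.   ] z [ 0.139  0.99  -0.001] q [ 0.08  0.92 -0.85  1.47  0.74  1.09  0.5 ]
```

send_rows(rows=[[-1,0,0.0015,0,0,0,0],[-1,0,0.0015,0,0,0,0],[-1,0,0.001,0,0,0,0],[-1,0,0,0,0,0,0],[0,0,0,0,0,0,0],[0.3,0,0,0,0,0,0],[0.3,0,0,0,0,0,0],[0.3,0,0,0,0,0,0]])

```text
t: 36.1
tool_pos: [0.6586, 0.2178, 0.0899]
tool_rot: [-0.705, 0.049, -0.049, 0.705]
force: [0.3, 0.6, -0.3]
width: 0.0556
```

send_rows(rows=[[0.3,0,-0.01,0,0,0,0],[0.3,0,-0.02,0,0,0,0],[0.3,0,-0.03,0,0,0,0],[0.3,0,-0.035,0,0,0,0],[0.3,0,-0.035,0,0,0,0],[0.3,0,-0.035,0,0,0,0],[0.3,0,0,0,0,0,0]])

```text
t: 36.68
tool_pos: [0.66, 0.2194, 0.2627]
tool_rot: [-0.704, 0.047, -0.052, 0.707]
force: [1.0, 0.0, -0.5]
width: 0.0551
```

```bash
python3 - <<'E'
from h import *
st(); s=snapshot("wrist"); cv2.imwrite("pics/w15.png",s["img"][:,:,::-1]); W=cloud(s)
P=tops(W,(.62,.7,.17,.26),.115,.15); print(rect(P),np.percentile(P[:,2],[5,50,95]))
s=snapshot("side"); cv2.imwrite("pics/s15.png",s["img"][:,:,::-1]); W=cloud(s)
# gate control geometry
m=(W[...,2]>.125)&(W[...,2]<.17)&(W[...,0]>.42)&(W[...,0]<.62)&(W[...,1]>-.29)&(W[...,1]<-.2); P=W[m]; print("ball",len(P),P.mean(0) if len(P) else 0, P.min(0),P.max(0))
crop(s,"s15c.png",250,130,340,210,8)
E
```

```text
t 36.68 pos [0.66   0.2194 0.2627] w 0.0551 F [ 1.02  0.03 -0.45] T [ 0.06 -0.06 -0.01]
axes x [ 0.99  -0.139  0.007] y [ 0.008  0.004 -1.   ] z [0.139 0.99  0.005] q [ 0.1   0.76 -0.93  1.33  0.61  1.34  0.6 ]
(array([658.3, 216.6]), array([23.1, 29.5]), 81.7) [0.12292324 0.12941208 0.13059098]
ball 52 [ 0.52960521 -0.23951551  0.14632095] [ 0.5212619  -0.24774679  0.12571941] [ 0.54066882 -0.2289052   0.1576317 ]
```

View pics/w15.png

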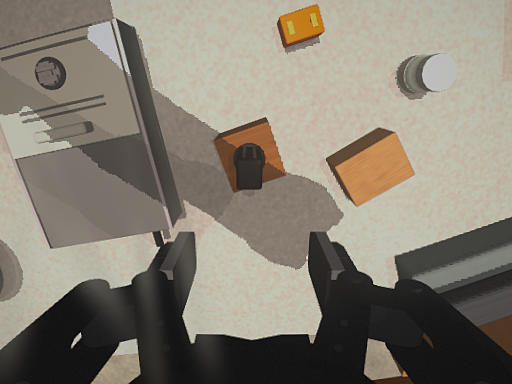

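View pics/s15c.png

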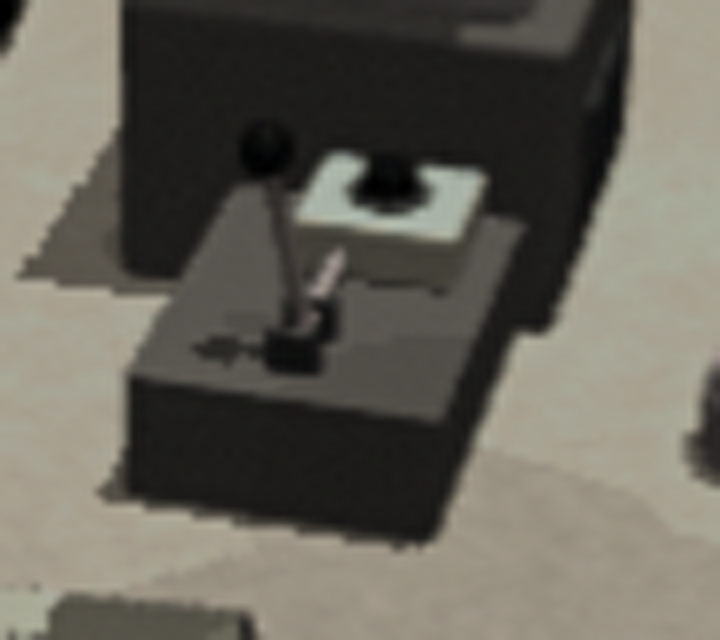

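Screwdriver stands upright in the stand at (250,165), top at 129–130 mm as before, and the cover is still shut. Now the gate control.

```bash
python3 - <<'E'
from h import *
for n in("scene","side"):
    s=snapshot(n); W=cloud(s)
    def T(b,z0,z1): return tops(W,b,z0,z1)
    for nm,b,z0,z1 in (("base",(.38,.66,-.47,-.17),.055,.064),("block",(.4,.65,-.45,-.26),.083,.090),("button",(.4,.65,-.40,-.28),.0925,.105),("ball",(.45,.6,-.27,-.21),.135,.165),("hop",(.38,.7,-.6,-.2),.11,.34)):
        P=T(b,z0,z1)
        if len(P)>4: print(n,nm,len(P),rect(P),"mean",P.mean(0).round(4),"pct", np.percentile(P,[2,98],axis=0).round(3).tolist())
plan((0.52,-0.22,0.36),5)
E
```

```text
scene base 1053 (array([ 535.2, -332.7]), array([250.3, 197.8]), 85.4) mean [ 0.5319 -0.2841  0.0607] pct [[0.454, -0.394, 0.056], [0.617, -0.208, 0.064]]
scene block 293 (array([ 547.5, -364.1]), array([104.7, 200.7]), 70.2) mean [ 0.5182 -0.3555  0.0867] pct [[0.447, -0.404, 0.083], [0.625, -0.305, 0.09]]
scene button 231 (array([ 533.4, -359.4]), array([ 66.6, 195.4]), 85.0) mean [ 0.53   -0.3787  0.099 ] pct [[0.438, -0.395, 0.093], [0.623, -0.329, 0.105]]
scene ball 49 (array([ 535.2, -243.6]), array([19.7, 17. ]), 25.7) mean [ 0.5363 -0.2412  0.1527] pct [[0.527, -0.252, 0.137], [0.545, -0.234, 0.161]]
scene hop 6251 (array([ 528.2, -406.7]), array([348. , 200.6]), 86.7) mean [ 0.5433 -0.4335  0.2392] pct [[0.446, -0.559, 0.116], [0.62, -0.381, 0.328]]
side base 810 (array([ 494.8, -315.7]), array([212.9, 235.1]), 13.8) mean [ 0.5126 -0.2814  0.0587] pct [[0.432, -0.393, 0.056], [0.597, -0.208, 0.063]]
side block 245 (array([ 508.8, -357.2]), array([208.4, 123.3]), 12.2) mean [ 0.5029 -0.3541  0.0859] pct [[0.426, -0.407, 0.083], [0.617, -0.304, 0.09]]
side button 203 (array([ 524.9, -359.8]), array([196.7,  77.7]), 0.1) mean [ 0.5169 -0.378   0.0984] pct [[0.429, -0.395, 0.093], [0.618, -0.325, 0.104]]
side ball 43 (array([ 530.9, -241.3]), array([16.5, 16.9]), 72.8) mean [ 0.5302 -0.2397  0.1492] pct [[0.522, -0.248, 0.137], [0.54, -0.234, 0.158]]
side hop 4252 (array([ 524.1, -406.4]), array([346.7, 197.4]), 85.7) mean [ 0.513 -0.42   0.229] pct [[0.427, -0.549, 0.115], [0.604, -0.378, 0.326]]
from [0.6583 0.2175 0.2542] yaw 81.99 | tool shift total [-0.076  -0.1054 -0.4525] rows 12 each [-0.0063 -0.0088 -0.0377]
   turn about tool y: 1.3438 rad total rows 11 each 0.1222  then level err: tool y axis [-6.e-04 -6.e-04 -1.e+00]
```

send_rows(rows=[[-1,-0.006,-0.01,-0.038,0,0,0],[-1,-0.006,-0.01,-0.038,0,0,0],[-1,-0.006,-0.01,-0.038,0,0,0],[-1,-0.006,-0.01,-0.038,0,0,0],[-1,-0.006,-0.01,-0.038,0,0,0],[-1,-0.006,-0.01,-0.038,0,0,0],[-1,-0.006,-0.01,-0.038,0,0,0],[-1,-0.006,-0.01,-0.038,0,0,0],[-1,-0.006,-0.01,-0.038,0,0,0],[-1,-0.006,-0.01,-0.038,0,0,0]])

```text
t: 37.72
tool_pos: [0.5449, -0.152, 0.3542]
tool_rot: [-0.705, 0.05, -0.049, 0.706]
force: [1.5, 0.4, -0.0]
width: 0.0002
```

send_rows(rows=[[-1,0,0,0,0,0.122,0],[-1,0,0,0,0,0.122,0],[-1,0,0,0,0,0.122,0],[-1,0,0,0,0,0.122,0],[-1,0,0,0,0,0.122,0],[-1,0,0,0,0,0.122,0],[-1,0,0,0,0,0.122,0],[-1,0,0,0,0,0.122,0],[-1,0,0,0,0,0.122,0],[-1,0,0,0,0,0.122,0]])

```text
t: 38.55
tool_pos: [0.5458, -0.1502, 0.3536]
tool_rot: [0.549, -0.447, 0.446, -0.548]
force: [0.3, 0.1, -0.7]
width: 0.0001
```

```bash
python3 - <<'E'
from h import *
st(); plan((0.51,-0.26,0.31),5)
E
```

```text
t 38.55 pos [ 0.5458 -0.1502  0.3536] w 0.0001 F [ 0.3   0.1  -0.69] T [ 0.05 -0.    0.04]
axes x [ 0.203 -0.979 -0.001] y [-0.002  0.001 -1.   ] z [ 0.979  0.203 -0.002] q [ 0.72  0.41 -0.78  1.56  0.29  1.3   0.11]
from [ 0.5458 -0.1502  0.3536] yaw 11.74 | tool shift total [ 0.1002  0.0436 -0.0573] rows 4 each [ 0.0251  0.0109 -0.0143]
   turn about tool y: 0.1177 rad total rows 1 each 0.1177  then level err: tool y axis [-1.8e-03  7.0e-04 -1.0e+00]
```

```bash
python3 - <<'E'
from h import *
s=snapshot("wrist"); cv2.imwrite("pics/w16.png",s["img"][:,:,::-1]); W=cloud(s)
for nm,b,z0,z1 in (("block",(.4,.65,-.38,-.29),.083,.089),("button",(.47,.56,-.375,-.30),.092,.115),("ball",(.45,.6,-.27,-.21),.135,.165),("hop",(.38,.7,-.6,-.2),.11,.34)):
    P=tops(W,b,z0,z1)
    if len(P)>4: print(nm,len(P),rect(P),"mean",P.mean(0).round(4),"pct", np.percentile(P,[2,98],axis=0).round(3).tolist())
for th in ("test","lever_knob"):
    for d in cut_out("wrist",th)[:3]:
        P=W[d["pixels"]]; P=P[~np.isnan(P[:,0])]; print(th,d["score"],d["at"],P.mean(0).round(4),np.percentile(P,[2,98],axis=0).round(3).tolist())
E
```

```text
block 1178 (array([ 478.3, -334.8]), array([111.9,  68.1]), 11.6) mean [ 0.4941 -0.3282  0.0856] pct [[0.462, -0.362, 0.084], [0.528, -0.305, 0.088]]
button 219 (array([ 497.1, -335.2]), array([23.8, 22.7]), 63.1) mean [ 0.4976 -0.3343  0.0979] pct [[0.487, -0.347, 0.092], [0.508, -0.324, 0.1]]
ball 237 (array([ 531.8, -242.9]), array([21.5, 17.4]), 31.5) mean [ 0.5321 -0.2411  0.1546] pct [[0.523, -0.251, 0.146], [0.542, -0.234, 0.16]]
hop 751 (array([ 527.8, -319.5]), array([171. , 157.3]), 89.6) mean [ 0.5323 -0.3376  0.145 ] pct [[0.451, -0.403, 0.112], [0.602, -0.235, 0.174]]
test 0.52 [191.9, 267.2] [ 0.4977 -0.3338  0.0977] [[0.487, -0.346, 0.092], [0.508, -0.324, 0.1]]
test 0.51 [384.5, 218.8] [ 0.7834 -0.2269  0.0225] [[0.718, -0.281, 0.004], [0.832, -0.165, 0.045]]
lever_knob 0.81 [223.6, 228.8] [ 0.5289 -0.2414  0.1383] [[0.516, -0.251, 0.078], [0.542, -0.235, 0.16]]
```

View pics/w16.png

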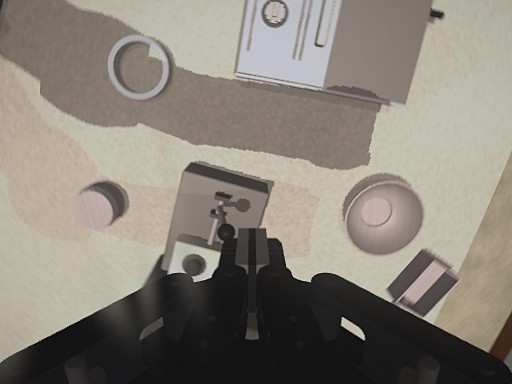

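Wrist view: button at (192,267), around (497, −335) mm with its top at about 99.5 mm, and the lever ball at (225,231), up. I'll tilt the tool 12° away from the hopper for the press.

send_rows(rows=[[-1,0,0,0,0,0.09,0],[-1,0,0,0,0,0.09,0],[-1,0,0,0,0,0.095,0],[-1,0,0,0,0,0,-0.1],[-1,0,0,0,0,0,-0.1],[-1,0,0,0,0,0,0],[-1,0,0,0,0,0,0]])

```text
t: 39.28
tool_pos: [0.5463, -0.1486, 0.3543]
tool_rot: [0.535, -0.463, 0.559, -0.432]
force: [0.0, -0.2, 0.4]
width: -0.0002
```

```bash
python3 - <<'E'
from h import *
st(); plan((0.497,-0.335,0.20)); plan((0.497,-0.335,0.115))
E
```

```text
t 39.28 pos [ 0.5463 -0.1486  0.3543] w -0.0002 F [ 0.01 -0.24  0.44] T [ 0.21 -0.    0.05]
axes x [-0.055 -0.979  0.198] y [-0.013 -0.198 -0.98 ] z [ 0.998 -0.057 -0.002] q [ 0.55  0.37 -0.68  1.6   0.44  1.31 -0.29]
from [ 0.5463 -0.1486  0.3543] yaw -3.26 | tool shift total [ 0.1546  0.1887 -0.0383] rows 7 each [ 0.0221  0.027  -0.0055]
from [ 0.5463 -0.1486  0.3543] yaw -3.26 | tool shift total [ 0.1377  0.2721 -0.0382] rows 8 each [ 0.0172  0.034  -0.0048]
```

send_rows(rows=[[-1,0.022,0.027,-0.0055,0,0,0],[-1,0.022,0.027,-0.0055,0,0,0],[-1,0.022,0.027,-0.0055,0,0,0],[-1,0.022,0.027,-0.0055,0,0,0],[-1,0.022,0.027,-0.0055,0,0,0],[-1,0.022,0.027,-0.0055,0,0,0],[-1,0.0225,0.027,-0.0055,0,0,0],[-1,0,0,0,0,0,0],[-1,0,0,0,0,0,0]])

```text
t: 40.03
tool_pos: [0.4938, -0.3381, 0.1985]
tool_rot: [0.533, -0.467, 0.561, -0.429]
force: [0.5, 0.1, 0.1]
width: -0.0001
```

```bash
python3 - <<'E'
from h import *
st(); plan((0.497,-0.335,0.115))
s=snapshot("scene"); crop(s,"c17.png",130,60,260,170,5)
s=snapshot("wrist"); cv2.imwrite("pics/w17.png",s["img"][:,:,::-1])
E
```

```text
t 40.03 pos [ 0.4938 -0.3381  0.1985] w -0.0001 F [0.53 0.08 0.07] T [ 0.25 -0.04  0.  ]
axes x [-0.064 -0.978  0.197] y [-0.016 -0.196 -0.98 ] z [ 0.998 -0.066 -0.003] q [ 0.8   0.53 -0.57  1.77  0.59  0.95 -0.12]
from [ 0.4938 -0.3381  0.1985] yaw -3.77 | tool shift total [-0.0196  0.0812  0.0032] rows 3 each [-0.0065  0.0271  0.0011]
```

View pics/w17.png

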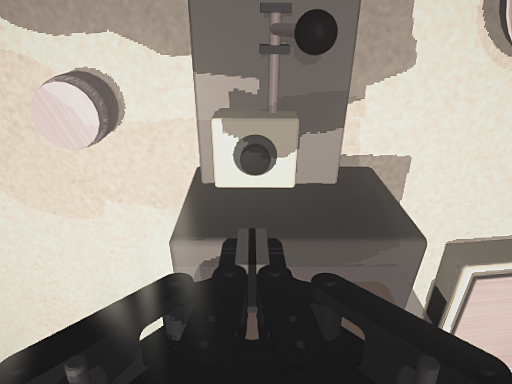

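View pics/c17.png

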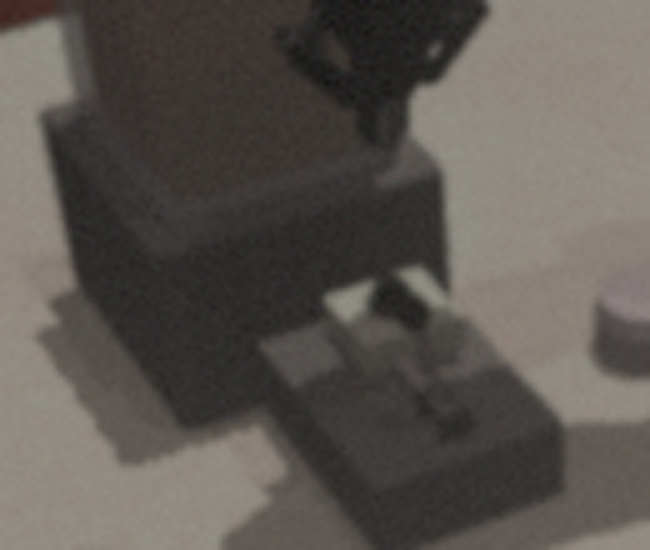

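```bash
python3 - <<'E'
from h import *
s=snapshot("wrist"); W=cloud(s)
P=tops(W,(.47,.53,-.37,-.30),.094,.11); print("button",rect(P),np.percentile(P[:,2],[5,50,95]))
P=tops(W,(.48,.6,-.28,-.2),.13,.17); print("ball",rect(P),P.max(0),P.min(0))
P=tops(W,(.44,.62,-.6,-.36),.10,.30); print("front y max",np.percentile(P[:,1],99.5), P[:,2].max())
plan((0.4975,-0.335,0.108)); st()
E
```

```text
button (array([ 496.6, -336.1]), array([23.2, 23. ]), 69.9) [0.0964782  0.09867766 0.09967883]
ball (array([ 532.6, -244.6]), array([20.8, 21.6]), 5.7) [ 0.54332767 -0.23377636  0.16053428] [ 0.52227376 -0.25523169  0.14727988]
front y max -0.37863946903169515 0.20877976030798717
from [ 0.4962 -0.3358  0.2007] yaw -3.58 | tool shift total [-0.0192  0.0907  0.0012] rows 3 each [-0.0064  0.0302  0.0004]
t 40.18 pos [ 0.4962 -0.3358  0.2007] w 0.0002 F [-0.46  0.12  0.18] T [ 0.21 -0.02  0.02]
axes x [-0.061 -0.978  0.198] y [-0.012 -0.198 -0.98 ] z [ 0.998 -0.062  0.001] q [ 0.8   0.53 -0.57  1.77  0.59  0.95 -0.12]
```

send_rows(rows=[[-1,-0.0064,0.0302,0,0,0,0],[-1,-0.0064,0.0302,0,0,0,0],[-1,-0.0064,0.0302,0,0,0,0],[-1,0,0,0,0,0,0],[-1,-0.0006,0.003,0,0,0,0],[-1,-0.0006,0.003,0,0,0,0],[-1,-0.0006,0.003,0,0,0,0],[-1,0,0,0,0,0,0]])

```text
t: 40.85
tool_pos: [0.4965, -0.3357, 0.0996]
tool_rot: [0.533, -0.464, 0.562, -0.43]
force: [1.1, 0.7, 1.7]
width: -0.0
```

```bash
python3 - <<'E'
from h import *
st()
E
```

```text
t 40.85 pos [ 0.4965 -0.3357  0.0996] w -0.0000 F [1.11 0.72 1.7 ] T [ 0.16 -0.29  0.06]
axes x [-0.063 -0.978  0.199] y [-0.011 -0.199 -0.98 ] z [ 0.998 -0.064  0.002] q [ 0.74  0.66 -0.49  1.84  0.73  0.78 -0.26]
```

send_rows(rows=[[-1,-0.0005,0.0025,0,0,0,0],[-1,-0.0005,0.0025,0,0,0,0],[-1,-0.0003,0.0015,0,0,0,0],[-1,0,0,0,0,0,0],[-1,0,0,0,0,0,0],[-1,0,0,0,0,0,0]])

```text
t: 41.35
tool_pos: [0.4966, -0.3358, 0.0931]
tool_rot: [0.533, -0.464, 0.562, -0.43]
force: [0.0, 2.8, 13.7]
width: -0.0001
```

```bash
python3 - <<'E'
from h import *
st(); s=snapshot("side"); crop(s,"s18.png",250,110,340,210,7)
E
```

```text
t 41.35 pos [ 0.4966 -0.3358  0.0931] w -0.0001 F [1.000e-02 2.850e+00 1.372e+01] T [ 0.15  0.13 -0.01]
axes x [-0.063 -0.978  0.2  ] y [-0.011 -0.199 -0.98 ] z [ 0.998 -0.064  0.002] q [ 0.73  0.67 -0.49  1.85  0.73  0.77 -0.27]
```

View pics/s18.png

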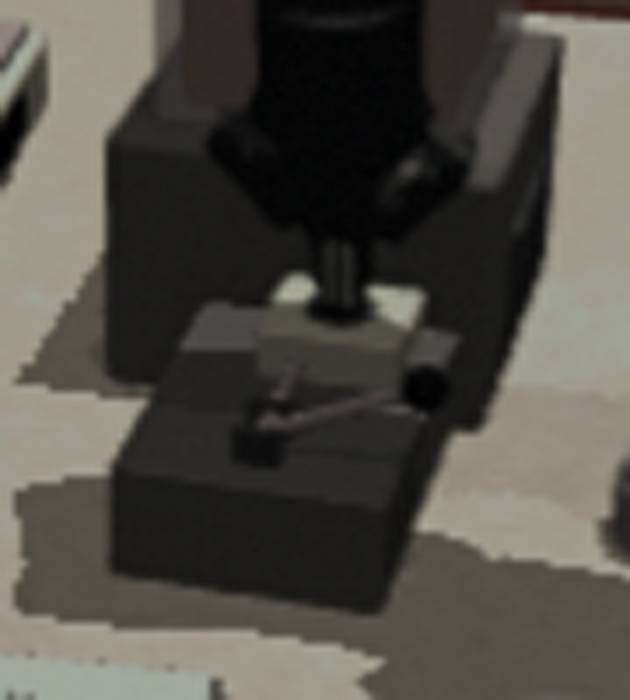

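The lever has dropped: ball at (425,388) in the crop, towards the robot. Retreating upward and re-orienting for the lever.

send_rows(rows=[[-1,0.002,-0.01,0,0,0,0],[-1,0.005,-0.025,0,0,0,0],[-1,0.007,-0.035,0,0,0,0],[-1,0.007,-0.035,0,0,0,0],[-1,0.007,-0.035,0,0,0,0],[-1,0.007,-0.035,0,0,0,0],[-1,-0.03,0,0,0,0,0.1],[-1,-0.03,0,0,0,0,0.1],[0,-0.03,0,0,0,-0.12,0],[0,0,0,0,0,-0.12,0]])

```text
t: 42.23
tool_pos: [0.5018, -0.2416, 0.2622]
tool_rot: [-0.543, 0.452, -0.452, 0.545]
force: [-0.6, 1.4, -0.3]
width: 0.0234
```

send_rows(rows=[[0,0,0,0,0,-0.12,0],[0,0,0,0,0,-0.12,0],[0,0,0,0,0,-0.12,0],[0,0,0,0,0,-0.12,0],[0,0,0,0,0,-0.12,0],[0,0,0,0,0,-0.12,0],[0,0,0,0,0,-0.12,0],[0,0,0,0,0,-0.12,0],[0,0,0,0,0,-0.12,0],[0,0,0,0,0,-0.12,0]])

```text
t: 43.07
tool_pos: [0.5012, -0.2461, 0.2618]
tool_rot: [0.704, -0.067, 0.067, -0.704]
force: [-0.2, -0.8, -0.6]
width: 0.043
```

```bash
python3 - <<'E'
from h import *
t=st(); s=snapshot("wrist"); cv2.imwrite("pics/w19.png",s["img"][:,:,::-1]); W=cloud(s)
P=tops(W,(.40,.50,-.29,-.2),.075,.13); 
if len(P)>4: print("ball",len(P),rect(P),P.max(0),np.median(P,0))
M=R.from_quat(t["tool_rot"]).as_matrix()
# full reorientation to level, jaw yaw 86
y=np.array([0,0,-1.]); a=np.radians(86); z=np.array([np.cos(a),np.sin(a),0]); x=np.cross(y,z)
print("rotvec to level+86:",R.from_matrix(M.T@np.stack([x,y,z],1)).as_rotvec().round(4))
plan((0.448,-0.238,0.2),86)
E
```

```text
t 43.07 pos [ 0.5012 -0.2461  0.2618] w 0.0430 F [-0.2  -0.81 -0.58] T [0.01 0.04 0.04]
axes x [ 0.982 -0.188 -0.   ] y [-0. -0. -1.] z [ 0.188  0.982 -0.   ] q [ 1.06  0.56 -1.03  1.71  0.52  1.17  1.27]
ball 766 (array([ 466.4, -242.9]), array([20.5, 67.2]), 79.1) [ 0.49989933 -0.22799923  0.11439604] [ 0.45064632 -0.24009587  0.10641355]
rotvec to level+86: [ 4.000e-04 -1.191e-01 -1.000e-04]
from [ 0.5011 -0.2461  0.2616] yaw 79.71 | tool shift total [-0.0537  0.0616 -0.0015] rows 3 each [-0.0179  0.0205 -0.0005]
   turn about tool y: -0.1097 rad total rows 1 each -0.1097  then level err: tool y axis [-3.e-04 -2.e-04 -1.e+00]
```

View pics/w19.png

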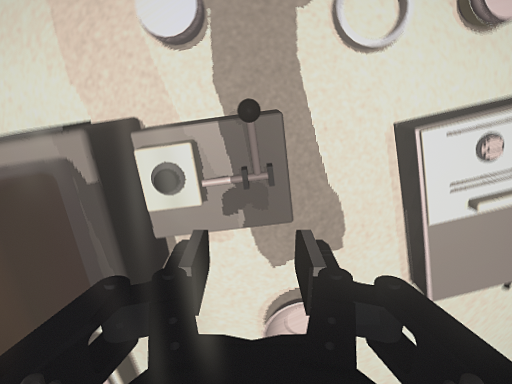

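```bash
python3 - <<'E'
from h import *
from scipy.optimize import least_squares
s=snapshot("wrist"); W=cloud(s)
P=tops(W,(.425,.462,-.26,-.215),.098,.13)
f=least_squares(lambda c:np.linalg.norm(P-c,axis=1)-.011,[.445,-.238,.103],loss="soft_l1",f_scale=.001); print(len(P),f.x.round(4),np.abs(f.fun).mean())
up=np.array([.5326,-.2446]); d=up-f.x[:2]; print("travel",np.linalg.norm(d),"yaw",np.degrees(np.arctan2(d[1],d[0])))
plan((f.x[0],f.x[1],0.15),86); st()
E
```

```text
487 [ 0.4447 -0.2389  0.1021] 0.0006515689626438183
travel 0.0881155566329284 yaw -3.7016970319530995
from [ 0.5011 -0.2461  0.2615] yaw 78.98 | tool shift total [-0.0568  0.1115 -0.0038] rows 4 each [-0.0142  0.0279 -0.0009]
   turn about tool y: -0.1225 rad total rows 2 each -0.0613  then level err: tool y axis [-3.e-04  4.e-04 -1.e+00]
t 43.17 pos [ 0.5011 -0.2461  0.2615] w 0.0424 F [-0.13 -0.4  -0.27] T [-0.02 -0.06  0.02]
axes x [ 0.982 -0.191 -0.   ] y [-0.  0. -1.] z [0.191 0.982 0.   ] q [ 1.06  0.56 -1.03  1.71  0.52  1.17  1.27]
```

send_rows(rows=[[0,-0.0142,0.028,-0.0009,0,0,0],[0,-0.0142,0.028,-0.0009,0,0,0],[0,-0.0142,0.028,-0.0009,0,0,0],[0,-0.0142,0.028,-0.0009,0,0,0],[0,0,0,0,0,-0.063,0],[0,0,0,0,0,-0.063,0],[0,0,0,0,0,0,0],[0,0,0,0,0,0,0]])

```text
t: 43.83
tool_pos: [0.4451, -0.2386, 0.1495]
tool_rot: [0.707, -0.026, 0.026, -0.707]
force: [-0.2, -0.8, -1.0]
width: 0.0429
```

```bash
python3 - <<'E'
from h import *
st(); plan((.4447,-.2389,0.084),86.3); s=snapshot("wrist"); cv2.imwrite("pics/w20.png",s["img"][:,:,::-1])
E
```

```text
t 43.83 pos [ 0.4451 -0.2386  0.1495] w 0.0429 F [-0.24 -0.78 -1.02] T [-0.02  0.01  0.01]
axes x [ 0.997 -0.074  0.   ] y [ 0. -0. -1.] z [ 0.074  0.997 -0.   ] q [ 1.09  0.63 -0.99  1.95  0.66  0.92  1.26]
from [ 0.4451 -0.2386  0.1495] yaw 85.76 | tool shift total [-0.0004  0.0655 -0.0003] rows 2 each [-0.0002  0.0328 -0.0001]
   turn about tool y: -0.0094 rad total rows 1 each -0.0094  then level err: tool y axis [ 2.e-04 -1.e-04 -1.e+00]
```

View pics/w20.png

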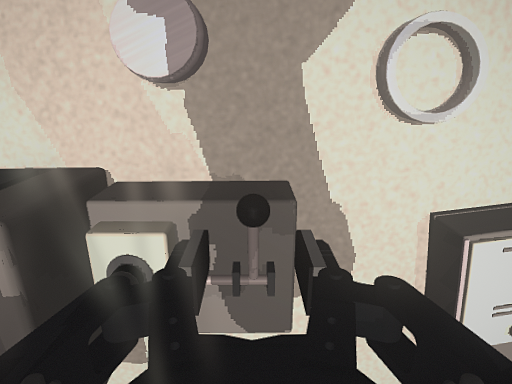

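Ball (253,211) is centred between the fingers. Descend and grip lightly.

send_rows(rows=[[0,0,0.02,0,0,-0.009,0],[0,0,0.02,0,0,0,0],[0,0,0.016,0,0,0,0],[0,0,0.009,0,0,0,0],[0,0,0,0,0,0,0],[-1,0,0,0,0,0,0],[-1,0,0,0,0,0,0],[-1,0,0,0,0,0,0],[-1,0,0,0,0,0,0],[-1,0,0,0,0,0,0]], newtons=20)

```text
t: 44.72
tool_pos: [0.4455, -0.2382, 0.0851]
tool_rot: [0.707, -0.021, 0.022, -0.707]
force: [-0.4, 6.1, 8.2]
width: 0.02
```

```bash
python3 - <<'E'
from h import *
st(); q=1.35
import math
f=lambda q:(80*math.sin(.2-q),80*math.cos(.2-q))
qs=np.linspace(1.35,-0.0,16)
P=np.array([f(q) for q in qs]); print(np.diff(P,axis=0).round(1).tolist())
E
```

```text
t 44.72 pos [ 0.4455 -0.2382  0.0851] w 0.0200 F [-0.35  6.09  8.17] T [ 1.15  0.16 -0.03]
axes x [ 0.998 -0.06   0.001] y [ 0.001 -0.    -1.   ] z [ 0.06   0.998 -0.   ] q [ 1.02  0.72 -0.9   2.    0.78  0.82  1.17]
[[3.2, 6.4], [3.8, 6.1], [4.3, 5.7], [4.8, 5.3], [5.3, 4.9], [5.7, 4.4], [6.1, 3.9], [6.4, 3.3], [6.7, 2.7], [6.9, 2.1], [7.0, 1.5], [7.2, 0.8], [7.2, 0.2], [7.2, -0.5], [7.1, -1.1]]
```

send_rows(rows=[[-1,0.0032,-0.0064,0,0,0,0],[-1,0.0038,-0.0061,0,0,0,0],[-1,0.0043,-0.0057,0,0,0,0],[-1,0.0048,-0.0053,0,0,0,0],[-1,0.0053,-0.0049,0,0,0,0],[-1,0.0057,-0.0044,0,0,0,0],[-1,0.0061,-0.0039,0,0,0,0],[-1,0,0,0,0,0,0]])

```text
t: 45.38
tool_pos: [0.4794, -0.2405, 0.122]
tool_rot: [0.707, -0.021, 0.022, -0.707]
force: [-3.9, 4.2, 6.5]
width: 0.02
```

```bash
python3 - <<'E'
from h import *
st(); s=snapshot("side"); crop(s,"s21.png",240,110,340,210,7)
E
```

```text
t 45.38 pos [ 0.4794 -0.2405  0.122 ] w 0.0200 F [-3.95  4.23  6.45] T [ 0.91  0.89 -0.01]
axes x [ 0.998 -0.06   0.001] y [ 0.001 -0.    -1.   ] z [ 0.06   0.998 -0.   ] q [ 1.01  0.7  -0.94  1.9   0.72  0.92  1.23]
```

View pics/s21.png

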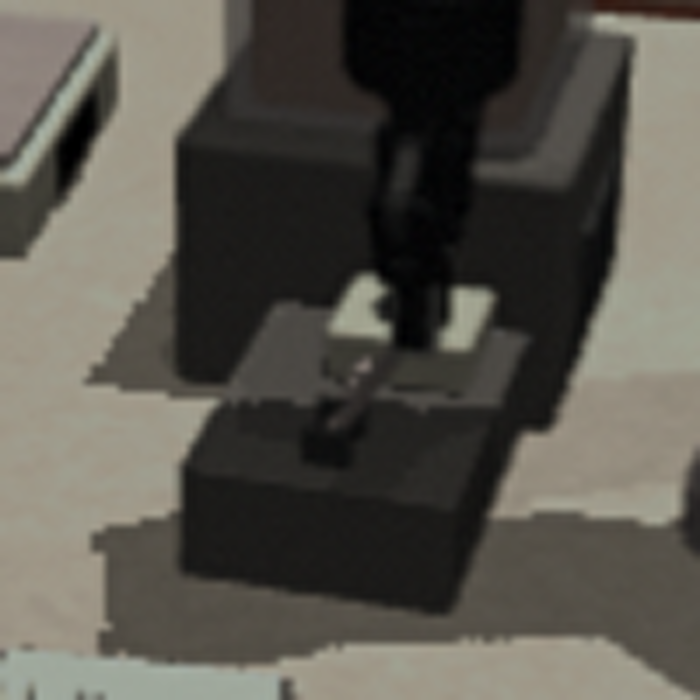

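The lever follows. Its rod now rises from (340,425) to the gripped ball. Continuing the arc.

send_rows(rows=[[-1,0.0064,-0.0033,0,0,0,0],[-1,0.0067,-0.0027,0,0,0,0],[-1,0.0069,-0.0021,0,0,0,0],[-1,0.007,-0.0015,0,0,0,0],[-1,0.0072,-0.0008,0,0,0,0],[-1,0.0072,-0.0002,0,0,0,0],[-1,0.0072,0.0005,0,0,0,0],[-1,0.0071,0.0011,0,0,0,0],[-1,0,0,0,0,0,0]])

```text
t: 46.18
tool_pos: [0.5351, -0.244, 0.1297]
tool_rot: [0.707, -0.021, 0.021, -0.707]
force: [0.6, -1.1, 6.7]
width: 0.0204
```

```bash
python3 - <<'E'
from h import *
st()
E
```

```text
t 46.18 pos [ 0.5351 -0.244   0.1297] w 0.0204 F [ 0.64 -1.07  6.72] T [-0.05  0.03 -0.01]
axes x [ 0.998 -0.06   0.001] y [ 0.001 -0.    -1.   ] z [ 0.06   0.998 -0.   ] q [ 0.94  0.76 -0.93  1.76  0.71  1.    1.24]
```

send_rows(rows=[[0,0,0,0,0,0,0],[0,0,0,0,0,0,0],[0,0,0,0,0,0,0],[0,0,0,0,0,0,0],[0,0,-0.01,0,0,0,0],[0,0,-0.02,0,0,0,0],[0,0,-0.035,0,0,0,0],[0,0,-0.035,0,0,0,0],[0,0,-0.035,0,0,0,0],[0,0,0,0,0,0,0]])

```text
t: 47.02
tool_pos: [0.5359, -0.2436, 0.2719]
tool_rot: [0.708, -0.019, 0.024, -0.706]
force: [0.2, -0.8, 0.2]
width: 0.0424
```

send_rows(rows=[[0,-0.03,-0.02,0.02,0,0,0],[0,-0.03,-0.02,0.02,0,0,0],[0,0,0,0,0,0,0],[0,0,0,0,0,0,0]])

```text
t: 47.35
tool_pos: [0.4757, -0.2, 0.3068]
tool_rot: [0.708, -0.02, 0.022, -0.706]
force: [0.5, 0.1, -0.4]
width: 0.0425
```

```bash
python3 - <<'E'
from h import *
from scipy.optimize import least_squares
st()
for n in ("scene","side"):
    s=snapshot(n); cv2.imwrite(f"pics/f_{n}.png",s["img"][:,:,::-1]); W=cloud(s)
    P=tops(W,(.48,.6,-.27,-.21),.135,.17)
    if len(P)>4: print(n,"ball",len(P),rect(P),P.mean(0))
    P=tops(W,(.62,.70,.18,.26),.115,.15); print("handle",rect(P),np.median(P[:,2]))
    if n=="side": crop(s,"f_sidec.png",160,130,340,310,4)
    else: crop(s,"f_scenec.png",170,90,330,300,3)
E
```

```text
t 47.35 pos [ 0.4757 -0.2     0.3068] w 0.0425 F [ 0.48  0.11 -0.43] T [ 0.03 -0.01 -0.03]
axes x [ 0.998 -0.059  0.002] y [ 0.001 -0.003 -1.   ] z [ 0.059  0.998 -0.003] q [ 1.11  0.46 -1.13  1.75  0.44  1.21  1.37]
scene ball 48 (array([ 535.5, -243.9]), array([17.2, 20.6]), 38.5) [ 0.53656509 -0.24086855  0.15328935]
handle (array([661.7, 217.9]), array([24. , 30.7]), 82.5) 0.12861580615554874
side ball 43 (array([ 529.8, -241. ]), array([17.6, 18.2]), 61.4) [ 0.53023322 -0.23950805  0.1494305 ]
handle (array([657.1, 218.7]), array([25. , 30.9]), 78.0) 0.12672707401199157
```

View pics/f_sidec.png

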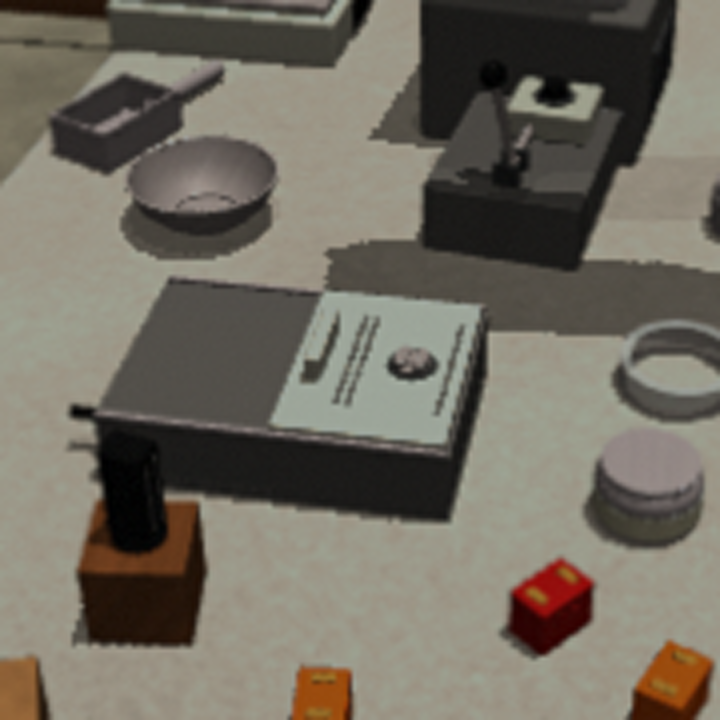

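View pics/f_scenec.png

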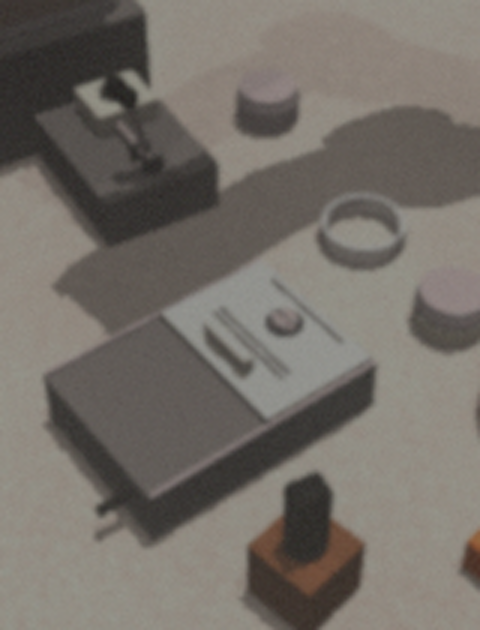

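View pics/f_scene.png

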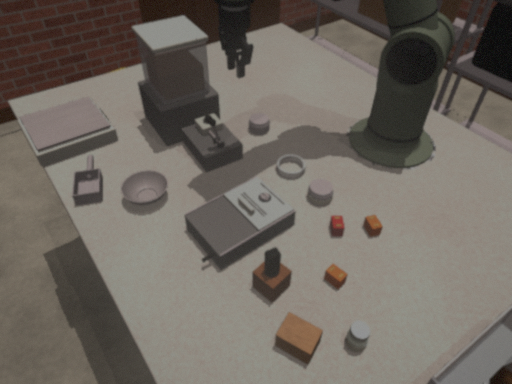

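The lever ball is back at its start reading (scene 535,−244 and side 530,−241), the driver is in its stand, the cover is shut, and the bystanders haven't moved. One close check of the screw before handing in.

```bash
python3 - <<'E'
from h import *
plan((0.537,0.022,0.21))
E
```

```text
from [ 0.4763 -0.2009  0.3053] yaw 86.53 | tool shift total [0.0471 0.0951 0.2263] rows 7 each [0.0067 0.0136 0.0323]
```

send_rows(rows=[[0,0.0067,0.005,0.0323,0,0,0],[0,0.0067,0.01,0.0323,0,0,0],[0,0.0067,0.016,0.0323,0,0,0],[0,0.0067,0.016,0.0323,0,0,0],[0,0.0067,0.016,0.0323,0,0,0],[0,0.0067,0.016,0.0323,0,0,0],[0,0.0067,0.016,0.0323,0,0,0],[0,0,0,0,0,0,0],[0,0,0,0,0,0,0]])

```text
t: 48.2
tool_pos: [0.5366, 0.0249, 0.2086]
tool_rot: [-0.706, 0.021, -0.019, 0.707]
force: [0.4, -0.8, 0.7]
width: 0.0426
```

```bash
python3 - <<'E'
from h import *
t=st(); s=snapshot("wrist")
# ortho rectify plane z=.0713 around screw, box-aligned (x right = box x, up = box y)
c,sn=np.cos(np.radians(2.6)),np.sin(np.radians(2.6))
n=600; r=.032
def ortho(z):
    g=np.linspace(-r,r,n); X,Y=np.meshgrid(g,-g)
    P=np.stack([.5366+c*X-sn*Y,.0219+sn*X+c*Y,np.full_like(X,z)],-1).reshape(-1,3)
    uv=proj(s,P).reshape(n,n,2).astype(np.float32)
    return cv2.remap(s["img"],uv[...,0],uv[...,1],cv2.INTER_CUBIC)
cv2.imwrite("pics/ortho.png",ortho(.0713)[:,:,::-1])
W=cloud(s)
P=tops(W,(.52,.555,.005,.04),.0665,.085); print(np.percentile(P[:,2],[50,90,97]))
E
```

```text
t 48.20 pos [0.5366 0.0249 0.2086] w 0.0426 F [ 0.39 -0.75  0.69] T [ 0.04  0.03 -0.07]
axes x [ 0.998 -0.056 -0.002] y [-0.002  0.001 -1.   ] z [0.056 0.998 0.001] q [ 0.56  0.6  -1.03  1.82  0.58  1.06  0.83]
[0.07028831 0.0713486  0.07180454]
```

View pics/ortho.png

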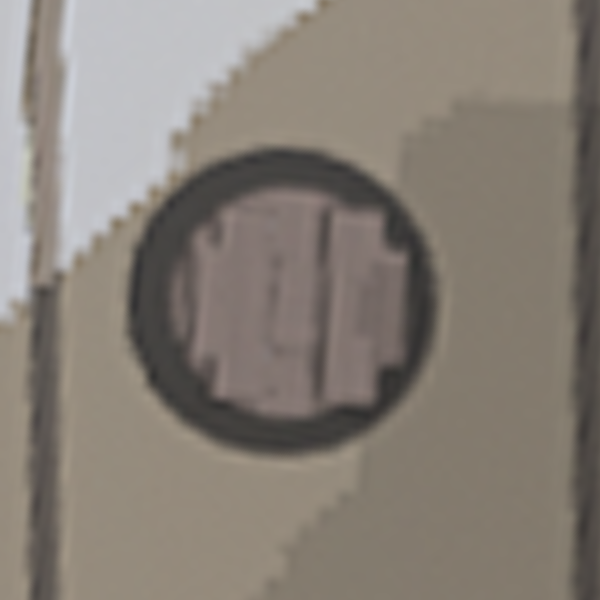

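In the box-aligned view the slot edge runs from (325,210) to (318,400), about 92° clockwise of box x, or roughly 1.6 rad: home. Handing in.

```bash
python3 - <<'E'
from workcell import *
print(sign_off())
E
```

```text
the job is handed in; nothing more can be done
None
```

The job is done as asked and handed in at about 48 s of the 210 s allowed; sign-off reports no verdict.

I stood both battery packs on the table upright in the bay; two was all I found. Then I slid the cover shut, drove the screw home and put the screwdriver back in its stand. The button press dropped the lever, and I lifted it back up by its ball.

**Last checks**
- **Cover:** it spans −59 to +58 mm in box x, which is shut against its stop. It moved only about 107 mm of the expected 116, so it probably started slightly closed.
- **Screw:** the slot lies about 92° clockwise of the box x axis, roughly 1.6 rad. The head sank about 5.5 mm of the 6 mm travel.
- **Bit overshoot:** the tool turned about 20° further past the slot than its play should allow. I didn't find out why; the handle showed no slip in the grip.
- **Screwdriver:** upright in the stand, top at about 129 mm as before.
- **Lever:** the ball reads the same position as before the test.
- **Other things on the table:** they looked unmoved in the final pictures.

**Contact forces:** the largest reading I saw was about 32 N, when the cover reached its stop while I was pulling it. A fingertip also touched the bay wall at about 5 N when releasing the first pack. Readings come only at the end of each move, so brief peaks between them would not show.

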